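Sort the parts of a stripped-down engine

ROBOT

A 7-joint arm with a two-finger parallel gripper is mounted at the origin on the work surface. World frame = base frame: x ahead of the robot, y to its left, z up, the work surface at z = 0. Lengths are in mm, angles in rad, forces in N, time in s.
With the tool pointing down it reaches from about 400 to 875 mm from the base axis. Payload 4.4 kg.
Tool frame: the origin (TCP) lies midway between the tips of the shut fingers; the grasp point (between the pads) lies 19 mm behind it; x points along the fingers, z is the direction in which the jaws open and shut, and the axes are right-handed (so a half turn about x gives the same grasp; the last joint's range is limited). The gripper opens to 85 mm and grips with 20 to 120 N. Pads are 22 mm wide; open, the fingers measure 114 mm over their backs; the gripper's body (76 mm by 85 mm) begins 54 mm behind the grasp point. The pads swing forward as they close: fully open they stand 13 mm farther back than shut.
Start: joints at [1.194, 0.628, 0.038, 1.517, -0.027, 0.996, -0.02], TCP at [198.811, -618.863, 231.313] pointing down, gripper open.
Joint ranges: [-3.06, 3.06], [-0.37, 2.12], [-1.25, 1.32], [0.18, 2.47], [-1.1, 4.24], [0.23, 1.98], [-2.94, 2.94]. Speed limits (rad/s): [2.57, 2.57, 3.14, 3.14, 3.14, 3.14, 3.14].

INTERFACE

Orientations are given as [roll, pitch, yaw] about the fixed x, y, z axes, in that order (R = Rz(yaw) Ry(pitch) Rx(roll)).
In Python, from cell import ctrl gives the robot as it stands. The module is installed in compiled form; this text tells all that it offers.
- The arm moves only by the tool servo_tool, never from a script. Its argument "rows" is a list of rows, each an object of numbers: "dx", "dy", "dz": the shift along the tool's x, y, z in units of 750 mm (1.0 is 750 mm); "wx", "wy", "wz": the turn, a rotation vector about the tool's x, y, z in units of 6 degrees (1.0 is 6 degrees); "fingers": the closure, from 0 (fully open) to 1 (shut). In form: [{"dx": .., "dy": .., "dz": .., "wx": .., "wy": .., "wz": .., "fingers": ..}, ...]. A call has 1 to 5 rows; each row shifts and turns the commanded pose from where the row before left it, along the tool's axes as they then stand; what a row does not reach is not made up. A row lasts 1/8 s, in which the tool goes at most 62.5 mm and 10.7 degrees, less where a joint would pass 70% of its speed; a pose out of reach is approached as far as the arm can. A call with a number of a shift or a turn outside -1 to 1 is refused whole. A call with a gripper value outside its range is refused whole. The fingers move at their own pace and stop on an object; the grip force is fixed at half the most. Time passes only in rows, so rows that do not move let the fingers close. It gives the time, the measured TCP pose, the force and the opening at its end, in the units of the state.
- ctrl.read_state(): the state, without advancing time (a new reading comes with each control period).
- ctrl.get_image(name): name is "scene" or "top" or "wrist"; returns the picture (400x640x3 uint8, red, green, blue); there is no depth.
- ctrl.camera_info(name): a dict with "fovy" (degrees; the focal length in pixels is half the picture's height over the tangent of half this angle, whatever the lens; pixels are square), "cx", "cy" (the principal point, pixels), "k1" (the pictures are not rectified: a ray, as slopes to the right and down, at radius r is drawn at 1 + k1 r^2 times it, then the intrinsics apply), "R" (3x3) and "t" (3): a world point X has camera coordinates R X + t. Camera axes: x right, y down, z forward; pixel columns grow to the right and rows downward; lengths in mm; the calibration is good to about 2 mm. A picture is of the moment at which its call begins: read the wrist's pose just before it. camera_info takes no time and is no camera call; for the wrist camera it gives the pose at the moment of the call.
- ctrl.finish_job(): hands the job in, once; it reports no verdict.
Trained networks look in the newest picture that a camera, given by its name, has taken for a name from the list of things; names that differ only in an ending like _2 or _b are one class to them, and where a whole thing is asked for, a point or a joint stands for the part that bears it (a point fixed in the world has none). Each returns a list of dicts, best first, with "conf" (0 to 1); they miss things now and then, are a little off and sometimes report something else, mostly with a low value. They report only what shows in the picture. A call takes as long as a camera call.
- ctrl.search_frame(label, camera): "extent" ([centre column, centre row, width, height] in pixels, round what is visible of it).
- ctrl.silhouettes(label, camera): "region" (400x640 bool, what is visible of it) and "extent" ([centre column, centre row, width, height] in pixels, round what is visible of it).
- ctrl.mark_of(label, camera): "point" ([column, row] in pixels: a listed point, or the origin of a listed thing).
The state is a dict: "clock": time; "qpos": joint angles; "qd": joint speeds; "tau": joint torques, N m; "eef_pos": TCP position; "tool_rot": TCP orientation; "force": force on the tool from outside, world axes, zero at the start; "torque": the same for the moment, N m; "width": finger opening in mm.
Only numpy, scipy, OpenCV 4.12 (cv2) and the standard library are available. Lean on these libraries where they do the work, as an engineer would, in place of code of your own. Each camera call takes 0.05 s, during which the arm holds its last target.

TASK

Sort the four loose parts from the stripped engine: lay one ball bearing flat in each half of the divided steel tray, stand the piston crown up on the floor of the wooden box, and stand the spark plug socket, grooved end down, in the square hole of the black spring-clip holder, pressing it down past the spring until it snaps fully home. Let go of everything, and leave the spray can, the wrench and the screwdriver where they are.

Things in the scene. Friction and masses are not known exactly. Their poses are not given: they have to be found in the camera images.
- bearing_a_c (a point): Ball bearing, a flat steel ring with a dark seal: 52 mm outside, 25 mm bore, 15 mm high, about 130 g. It lies flat on the bench at the start. The point is its centre, 7.5 mm up; z is the bearing's axis. The two bearings are alike.
- bearing_b_c (a point): Ball bearing, a flat steel ring with a dark seal: 52 mm outside, 25 mm bore, 15 mm high, about 130 g. It lies flat on the bench at the start. The point is its centre, 7.5 mm up; z is the bearing's axis. The two bearings are alike.
- piston_c (a point): Aluminium piston, a plain round drum 52 mm across and 46 mm high with ring grooves near its crown, about 160 g, standing crown up at the start. The point is its centre, 23 mm up; its z axis points up through the crown.
- plug_socket_c (a point): Deep spark plug socket, a steel cylinder 26 mm across and 75 mm long, about 140 g, standing upright at the start with its square drive end up. Its lower end is bevelled to 22 mm and has a groove round it 14 to 26 mm above the foot; above the groove it is plain. The point is its centre, 37.5 mm above the foot; its z axis points up to the drive end.
- tray: Steel tray, fixed, 150 mm (x) by 210 mm (y), walls 3 mm thick and 28 mm high, floor 3 mm thick. A 3 mm partition, its top 24 mm above the bench, runs along x through the middle and makes two bays of about 144 by 100 mm, centred 52 mm to +y and -y of the origin. Origin: centre of the underside, on the bench.
- crate: Open wooden box, fixed, 150 by 150 mm outside, walls and floor 8 mm thick, 42 mm high. Origin: centre of the underside, on the bench.
- holder: Black block, fixed, 80x80x40 mm, with a central square hole 30 mm wide (mouth bevelled 4 mm), its floor 6 mm above the bench. Spring noses in its +y and -y walls stop the socket with its foot 28 mm above the bench; pressed with 5 to 15 N (its weight is too little) it passes and they snap into its groove as it reaches the hole's floor, its centre then at 43.5 mm. Origin: centre of the underside.
- spray_can: Blue spray can, 54 mm across and 150 mm high, standing loose: a bystander. Origin: centre of its base.
- wrench: Steel open-ended wrench, 180 mm long and 8 mm thick, lying loose: a bystander. Origin: middle of its length, on the bench; x runs along it.
- screwdriver: Screwdriver with a red handle, 200 mm long and 26 mm thick at the handle, lying loose: a bystander. Origin: middle of its length, on the bench; x runs along it to the blade.

How it is judged:
By the outcome, as a careful person would: the job done as asked, in the order asked, and still so for the second after the job is handed in, with the robot touching nothing.
It also fails if it takes over 128 s, if anything falls off the work surface, if the arm or the gripper's body presses on something with over 40 N, if the wrist force passes 120 N, or if a joint passes its speed limit or range.

## Working session

There is one attempt and no reset: what is moved stays moved. The work goes in short steps, Python scripts to look and compute and a tool call to move; the robot and the scene stay as the last step left them, time stands still between calls to the robot, and variables do not carry over. Pictures are saved under pics/ and viewed, and the job is handed in when it is done.

Besides the shell and the picture viewer there is one more tool, called after "Request:" as name([rows], argument=value, ...), one row to a line, values as JSON. servo_tool: Moves the arm, as the interface text tells. Its arguments: {"type":"object","properties":{"rows":{"type":"array"}},"required":["rows"]}

```bash
mkdir -p pics; python3 - <<'E'
from cell import ctrl
import cv2
s=ctrl.read_state(); print(s)
for n in ("scene","top","wrist"):
    im=ctrl.get_image(n); cv2.imwrite(f"pics/{n}0.png",im[:,:,::-1]); print(n,ctrl.camera_info(n))
E
```

```text
{'clock': 0.0, 'qpos': array([ 1.19419426,  0.62931531,  0.03844218,  1.51837277, -0.02697662,
        0.99633417, -0.02000687]), 'qd': array([-7.00868988e-04, -1.79575038e-03,  6.58674081e-06, -8.41435815e-04,
        1.27854121e-03,  2.34114794e-03,  9.82311133e-04]), 'tau': array([ 2.09529176e-04, -5.63409448e+01,  1.22637179e+00, -1.93450445e+01,
        1.09927385e-02,  1.05516566e-02,  1.32336083e-05]), 'eef_pos': array([ 198.6103898 , -618.2442781 ,  230.40757088]), 'tool_rot': array([-3.11870342,  1.56888474,  1.90449319]), 'force': array([ 0.47923662, -0.32831244,  0.72935492]), 'torque': array([ 0.05280009, -0.00146899,  0.04457167]), 'width': 85.55990835370281}
scene {'fovy': 43.172960413592065, 'cx': 325.8382943036067, 'cy': 198.6151233541172, 'k1': -0.09267586741993948, 'R': array([[-0.46389584,  0.88583264,  0.01005911],
       [ 0.67158973,  0.35906   , -0.64810737],
       [-0.57772648, -0.29389872, -0.76148254]]), 't': array([ 268.46178433, -367.14617071, 1850.29046021])}
top {'fovy': 45.7535004555345, 'cx': 315.18138049326933, 'cy': 198.81259707011563, 'k1': -0.011593069245535513, 'R': array([[-3.88209993e-03, -9.99991527e-01, -1.36905544e-03],
       [-9.82429945e-01,  4.06937414e-03, -1.86587360e-01],
       [ 1.86591350e-01,  6.20650288e-04, -9.82437419e-01]]), 't': array([   3.00430539,  558.0325052 , 1328.90263471])}
wrist {'fovy': 68.42364100715713, 'cx': 318.46673217366066, 'cy': 204.44704275207104, 'k1': -0.04514951710223914, 'R': array([[ 0.30566208, -0.95213839, -0.00178524],
       [-0.91602375, -0.29457879,  0.27225693],
       [-0.25975217, -0.0815833 , -0.96222293]]), 't': array([-649.48335219,  -35.783144  ,  378.32378105])}
```

View pics/scene0.png

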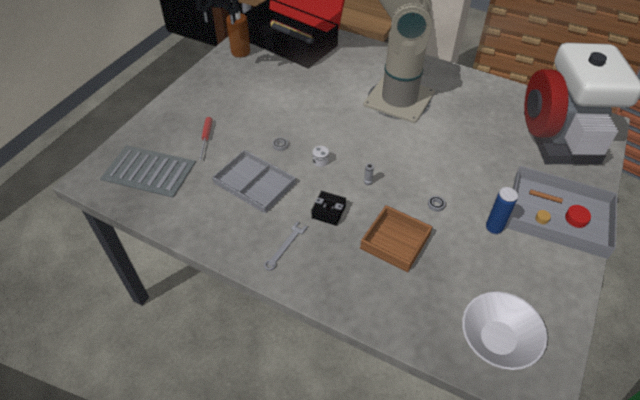

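View pics/top0.png

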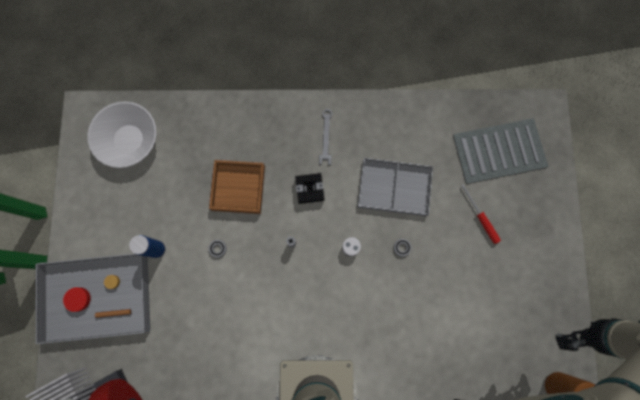

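View pics/wrist0.png

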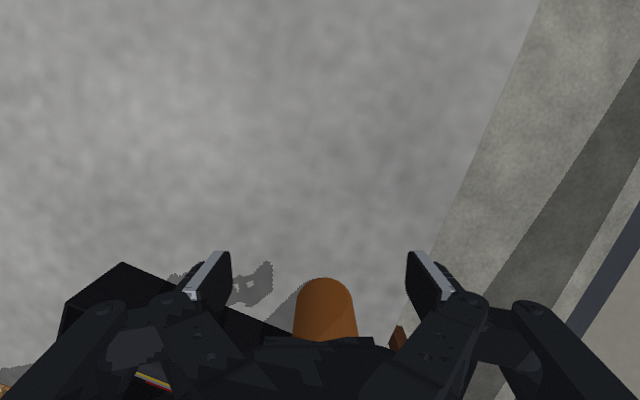

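The top view shows the bearings at about (217,249) and (402,248), the piston at (351,247), the socket at (290,245), the tray at (395,187), the crate at (238,188) and the holder at (310,188). Next I'll measure these with the networks.

```bash
cat > h.py <<'E'
import numpy as np, cv2
from cell import ctrl
from scipy.spatial.transform import Rotation as Ro
def ray(ci,p):
    f=200/np.tan(np.radians(ci['fovy'])/2)
    d=np.array([(p[0]-ci['cx'])/f,(p[1]-ci['cy'])/f]); u=d.copy()
    for _ in range(20): u=d/(1+ci['k1']*(u@u))
    R=np.array(ci['R']);t=np.array(ci['t'])
    return -R.T@t, R.T@np.array([u[0],u[1],1.])
def toz(ci,p,z):
    o,d=ray(ci,p); return o+d*(z-o[2])/d[2]
def proj(ci,X):
    f=200/np.tan(np.radians(ci['fovy'])/2)
    c=np.array(ci['R'])@np.array(X)+np.array(ci['t']);u=c[:2]/c[2];u=u*(1+ci['k1']*(u@u))
    return np.array([ci['cx'],ci['cy']])+f*u
def save(n,name,marks=()):
    im=ctrl.get_image(n)[:,:,::-1].copy()
    for m in marks: cv2.drawMarker(im,(int(round(m[0])),int(round(m[1]))),(0,255,0),cv2.MARKER_CROSS,8,1)
    cv2.imwrite('pics/'+name,im)
def toolR():
    return Ro.from_euler('xyz',ctrl.read_state()['tool_rot']).as_matrix()
E
python3 - <<'E'
from h import *
Z={'bearing_a_c':7.5,'piston_c':23,'plug_socket_c':37.5,'tray':0,'crate':0,'holder':0,'spray_can':0,'wrench':0,'screwdriver':0}
for cam in('top','scene'):
    ci=ctrl.camera_info(cam)
    for k,z in Z.items():
        for r in ctrl.mark_of(k,cam)[:3]:
            print(cam,k,round(r['conf'],2),np.round(r['point'],1),toz(ci,r['point'],z).round(1))
s=ctrl.read_state();print(s['clock']);print(toolR().round(3))
ci=ctrl.camera_info('wrist');T=toolR();o=-np.array(ci['R']).T@ci['t']
print('cam in tool',T.T@(o-s['eef_pos']), (np.array(ci['R'])@T).round(3))
E
```

```text
top bearing_a_c 0.66 [292.7 244.3] [429.9  67.8   7.5]
top bearing_a_c 0.59 [400.9 248.1] [ 417.4 -251.8    7.5]
top plug_socket_c 0.54 [290.9 245.1] [424.9  71.6  37.5]
top tray 0.98 [394.6 187.7] [ 601.4 -240.8    0. ]
top crate 0.83 [237.1 190.4] [595. 238.   0.]
top holder 0.64 [308.1 190.9] [592.6  22.2   0. ]
top spray_can 0.71 [155.3 249. ] [418.1 476.7   0. ]
top wrench 0.7 [325.7 136.6] [764.5 -32.6   0. ]
top wrench 0.58 [479.4 212.7] [ 523.4 -493.9    0. ]
top screwdriver 0.53 [476.2 211.5] [ 527.1 -484.4    0. ]
scene piston_c 0.63 [320.6 154.1] [ 412.4 -106.4   23. ]
scene plug_socket_c 0.49 [363.6 171. ] [428.   52.2  37.5]
scene tray 0.59 [257.6 183.2] [ 598.1 -229.9    0. ]
scene crate 0.57 [395.9 240.4] [598.  235.3   0. ]
scene holder 0.65 [325.4 212.2] [601.2  10.3   0. ]
scene spray_can 0.82 [497.3 225.4] [407.2 480.9   0. ]
scene wrench 0.55 [282.3 245.3] [764.3 -41.1   0. ]
scene screwdriver 0.6 [204.8 143.3] [ 529.2 -484.9    0. ]
1.05
[[ 0.     0.952  0.306]
 [ 0.     0.306 -0.952]
 [-1.     0.    -0.   ]]
cam in tool [-142.02655717   68.41768611    0.4208621 ] [[ 0.    -0.     1.   ]
 [-0.272 -0.962 -0.   ]
 [ 0.962 -0.272 -0.   ]]
```

```bash
cat > plan.py <<'E'
from h import *
import sys
# plan x y z psi n : tool pointing down, tool z axis at angle psi deg in world xy
def plan(tgt,psi,n):
    s=ctrl.read_state();p=np.array(s['eef_pos']);T=toolR()
    P=np.radians(psi);tz=np.array([np.cos(P),np.sin(P),0]);tx=np.array([0,0,-1.]);G=np.c_[tx,np.cross(tz,tx),tz]
    rv=Ro.from_matrix(T.T@G).as_rotvec(); print('pos',p.round(1),'F',np.round(s['force'],1),'w',round(s['width'],1),'t',round(s['clock'],2),'rotdeg',np.degrees(rv).round(2))
    d=(np.array(tgt)-p)/n
    out=[]
    for i in range(n):
        Ti=T@Ro.from_rotvec(rv*i/n).as_matrix(); a=Ti.T@d/750; w=np.degrees(rv)/6/n
        out.append(a); print(f'dx {a[0]:.4f} dy {a[1]:.4f} dz {a[2]:.4f} | wx {w[0]:.3f} wy {w[1]:.3f} wz {w[2]:.3f} | mm {np.linalg.norm(d):.1f}')
a=list(map(float,sys.argv[1:6])); plan(a[:3],a[3],int(a[4]))
E
python3 plan.py 417 -252 150 0 12
```

```text
pos [ 198.8 -618.9  231.3] F [-0.6  0.5 -0.3] w 85.2 t 1.05 rotdeg [-72.19   0.    -0.  ]
dx 0.0090 dy 0.0355 dz -0.0314 | wx -1.003 wy 0.000 wz -0.000 | mm 36.2
dx 0.0090 dy 0.0386 dz -0.0275 | wx -1.003 wy 0.000 wz -0.000 | mm 36.2
dx 0.0090 dy 0.0413 dz -0.0233 | wx -1.003 wy 0.000 wz -0.000 | mm 36.2
dx 0.0090 dy 0.0435 dz -0.0188 | wx -1.003 wy 0.000 wz -0.000 | mm 36.2
dx 0.0090 dy 0.0453 dz -0.0142 | wx -1.003 wy 0.000 wz -0.000 | mm 36.2
dx 0.0090 dy 0.0465 dz -0.0094 | wx -1.003 wy 0.000 wz -0.000 | mm 36.2
dx 0.0090 dy 0.0472 dz -0.0044 | wx -1.003 wy 0.000 wz -0.000 | mm 36.2
dx 0.0090 dy 0.0474 dz 0.0005 | wx -1.003 wy 0.000 wz -0.000 | mm 36.2
dx 0.0090 dy 0.0471 dz 0.0055 | wx -1.003 wy 0.000 wz -0.000 | mm 36.2
dx 0.0090 dy 0.0463 dz 0.0104 | wx -1.003 wy 0.000 wz -0.000 | mm 36.2
dx 0.0090 dy 0.0449 dz 0.0152 | wx -1.003 wy 0.000 wz -0.000 | mm 36.2
dx 0.0090 dy 0.0431 dz 0.0198 | wx -1.003 wy 0.000 wz -0.000 | mm 36.2
```

Request:
servo_tool([
  {"dx":0.009,"dy":0.036,"dz":-0.031,"wx":-1},
  {"dx":0.009,"dy":0.039,"dz":-0.028,"wx":-1},
  {"dx":0.009,"dy":0.041,"dz":-0.023,"wx":-1},
  {"dx":0.009,"dy":0.044,"dz":-0.019,"wx":-1},
  {"dx":0.009,"dy":0.045,"dz":-0.014,"wx":-1},
])

```text
schema error: expected keys dx, dy, dz, wx, wy, wz, fingers
```

Request:
servo_tool([
  {"dx":0.009,"dy":0.046,"dz":-0.009,"wx":-1},
  {"dx":0.009,"dy":0.047,"dz":-0.004,"wx":-1},
  {"dx":0.009,"dy":0.047,"dz":0.001,"wx":-1},
  {"dx":0.009,"dy":0.047,"dz":0.006,"wx":-1},
  {"dx":0.009,"dy":0.046,"dz":0.01,"wx":-1},
])

```text
schema error: expected keys dx, dy, dz, wx, wy, wz, fingers
```

Request:
servo_tool([
  {"dx":0.009,"dy":0.045,"dz":0.015,"wx":-1},
  {"dx":0.009,"dy":0.043,"dz":0.02,"wx":-1},
  {"dx":0},
  {"dx":0},
])

```text
schema error: expected keys dx, dy, dz, wx, wy, wz, fingers
```

```bash
cat > look.py <<'E'
from h import *
import sys
# look name label:z ...
s=ctrl.read_state();ci=ctrl.camera_info('wrist');save('wrist',sys.argv[1]+'.png')
print('pos',s['eef_pos'].round(1),s['tool_rot'].round(4),'w',s['width'],'F',s['force'].round(1),'t',s['clock'])
for a in sys.argv[2:]:
    k,z=a.split(':');z=float(z)
    for r in ctrl.mark_of(k,'wrist')[:3]: print(k,round(r['conf'],2),np.round(r['point'],1),toz(ci,r['point'],z).round(1))
    for r in ctrl.silhouettes(k,'wrist')[:2]:
        m=r['region'];ys,xs=np.nonzero(m); print('  sil',round(r['conf'],2),np.round(r['extent'],1),'centroid',toz(ci,(xs.mean(),ys.mean()),z).round(1),m.sum())
E
python3 look.py w1 bearing_b_c:7.5 tray:0
```

```text
pos [ 198.8 -618.9  231.3] [2.103  1.5708 0.8429] w 85.21595906932275 F [-0.6  0.5 -0.3] t 1.05
```

View pics/w1.png

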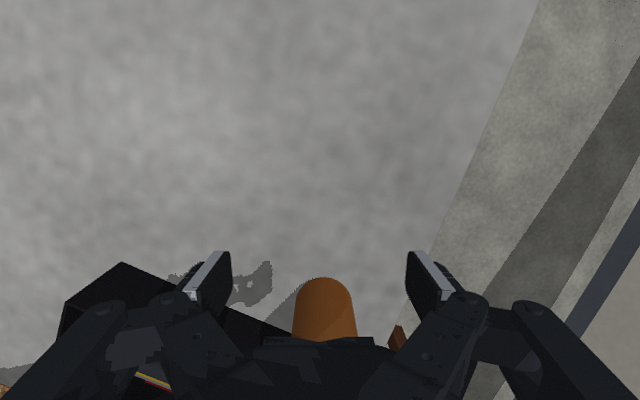

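All seven keys are required in every row, so the call was refused and nothing moved. The view is unchanged: bare bench, with the finger pads at (210,275) and (430,275).

Request:
servo_tool([
  {"dx":0.009,"dy":0.036,"dz":-0.031,"wx":-1,"wy":0,"wz":0,"fingers":0},
  {"dx":0.009,"dy":0.039,"dz":-0.028,"wx":-1,"wy":0,"wz":0,"fingers":0},
  {"dx":0.009,"dy":0.041,"dz":-0.023,"wx":-1,"wy":0,"wz":0,"fingers":0},
  {"dx":0.009,"dy":0.044,"dz":-0.019,"wx":-1,"wy":0,"wz":0,"fingers":0},
  {"dx":0.009,"dy":0.045,"dz":-0.014,"wx":-1,"wy":0,"wz":0,"fingers":0},
])

```text
clock: 1.92
eef_pos: [291.0, -465.1, 197.6]
tool_rot: [-0.078, 1.57, -0.811]
force: [0.6, -0.0, -1.4]
width: 85.7
```

Request:
servo_tool([
  {"dx":0.009,"dy":0.046,"dz":-0.009,"wx":-1,"wy":0,"wz":0,"fingers":0},
  {"dx":0.009,"dy":0.047,"dz":-0.004,"wx":-1,"wy":0,"wz":0,"fingers":0},
  {"dx":0.009,"dy":0.047,"dz":0.001,"wx":-1,"wy":0,"wz":0,"fingers":0},
  {"dx":0.009,"dy":0.047,"dz":0.006,"wx":-1,"wy":0,"wz":0,"fingers":0},
  {"dx":0.009,"dy":0.046,"dz":0.01,"wx":-1,"wy":0,"wz":0,"fingers":0},
])

```text
clock: 2.55
eef_pos: [382.5, -314.1, 163.9]
tool_rot: [-0.423, 1.57, -0.633]
force: [-0.1, 0.0, 0.3]
width: 85.4
```

Request:
servo_tool([
  {"dx":0.009,"dy":0.045,"dz":0.015,"wx":-1,"wy":0,"wz":0,"fingers":0},
  {"dx":0.009,"dy":0.043,"dz":0.02,"wx":-1,"wy":0,"wz":0,"fingers":0},
  {"dx":0,"dy":0,"dz":0,"wx":0,"wy":0,"wz":0,"fingers":0},
  {"dx":0,"dy":0,"dz":0,"wx":0,"wy":0,"wz":0,"fingers":0},
])

```text
clock: 3.05
eef_pos: [418.0, -254.6, 150.4]
tool_rot: [-1.895, 1.57, -1.899]
force: [-0.3, -1.3, 1.2]
width: 86.0
```

```bash
python3 look.py w2 bearing_b_c:7.5 tray:0
```

```text
pos [ 418.  -254.6  150.4] [-1.8948  1.5701 -1.8994] w 85.95184240799101 F [-0.3 -1.3  1.2] t 3.05
tray 0.64 [499.4 173.8] [ 602.4 -237.2    0. ]
  sil 0.73 [515.5 168.2 211.7 241.4] centroid [ 614.9 -229.1    0. ] 35344
```

View pics/w2.png

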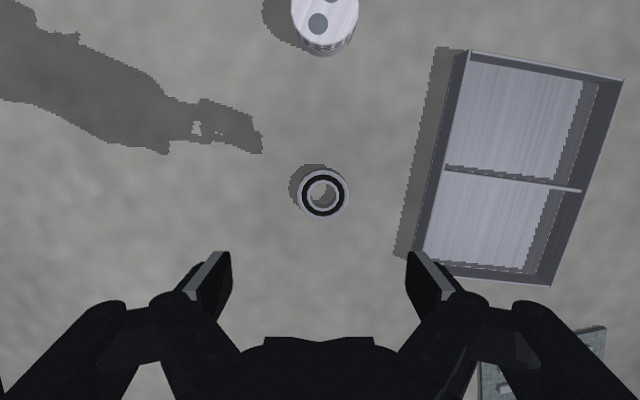

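```bash
python3 - <<'E'
from h import *
ci=ctrl.camera_info('wrist');im=cv2.imread('pics/w2.png')
g=cv2.cvtColor(im,cv2.COLOR_BGR2GRAY)
# dark seal ring / light outer ring near (323,194)
sub=g[150:240,270:375]
c=cv2.HoughCircles(cv2.resize(sub,None,fx=4,fy=4,interpolation=cv2.INTER_CUBIC),cv2.HOUGH_GRADIENT,1,400,param1=100,param2=20,minRadius=80,maxRadius=120)
print(c)
p=(c[0,0,0]/4-.4+270,c[0,0,1]/4-.4+150);print(p,toz(ci,p,15),toz(ci,(323,194),15))
for q in [(467,52),(622,80),(551,285),(414,255)]: print(q,toz(ci,q,28).round(1))
for q in [(446,168),(581,190)]: print(q,toz(ci,q,24).round(1))
print('piston top', toz(ci,(325,8),46))
E
```

```text
[[[212.5 182.5  84.7]]]
(np.float32(322.725), np.float32(195.225)) [ 421.53710898 -255.53478502   15.        ] [ 421.80605703 -254.31138642   15.        ]
(467, 52) [ 541.8 -129.9   28. ]
(622, 80) [ 686.6 -148.2   28. ]
(551, 285) [ 661.3 -350.5   28. ]
(414, 255) [ 511.5 -313.6   28. ]
(446, 168) [ 535.5 -227.9   24. ]
(581, 190) [ 672.8 -249.1   24. ]
piston top [ 423.11892787 -103.88744705   46.        ]
```

The wrist view shows the bearing at (323,194), the tray at the right with its partition running from (446,168) to (581,190), and the piston top at (325,8). Bearing b is at about (421.5,-255) and the tray centre at (602.5,-239), yawed about -9°. I'll descend now.

Request:
servo_tool([
  {"dx":0.06,"dy":0,"dz":0.005,"wx":0,"wy":0,"wz":0,"fingers":0},
  {"dx":0.06,"dy":0,"dz":0,"wx":0,"wy":0,"wz":0,"fingers":0},
  {"dx":0.05,"dy":0,"dz":0,"wx":0,"wy":0,"wz":0,"fingers":0},
  {"dx":0.015,"dy":0,"dz":0,"wx":0,"wy":0,"wz":0,"fingers":0},
  {"dx":0.012,"dy":0,"dz":0,"wx":0,"wy":0,"wz":0,"fingers":0},
])

```text
clock: 3.92
eef_pos: [422.4, -254.2, 2.7]
tool_rot: [-0.552, 1.57, -0.556]
force: [-0.6, -0.2, 0.5]
width: 85.1
```

```bash
python3 look.py w3; python3 plan.py 421.5 -255.3 -1 0 1
```

```text
pos [ 422.4 -254.2    2.7] [-0.5521  1.57   -0.5559] w 85.12993189518205 F [-0.6 -0.2  0.5] t 3.925
pos [ 422.3 -254.     2.1] F [0.8 0.9 0. ] w 85.6 t 3.98 rotdeg [-0.22  0.02  0.  ]
dx 0.0042 dy -0.0017 dz -0.0010 | wx -0.036 wy 0.003 wz 0.000 | mm 3.5
```

View pics/w3.png

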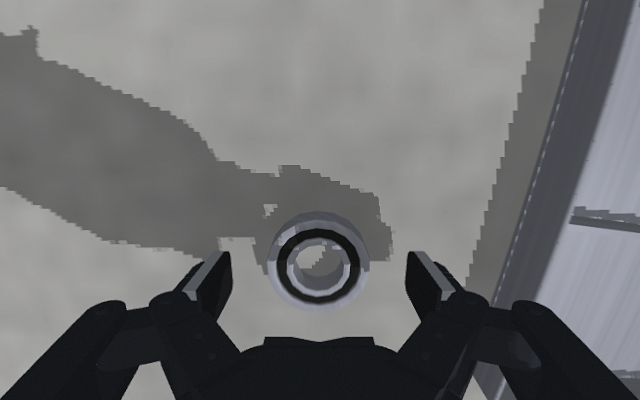

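The bearing now sits between the pads, with its ring centre at about (317,265). I'll drop the last 3 mm, close and lift.

Request:
servo_tool([
  {"dx":0.004,"dy":-0.002,"dz":-0.001,"wx":0,"wy":0,"wz":0,"fingers":0.1},
  {"dx":0,"dy":0,"dz":0,"wx":0,"wy":0,"wz":0,"fingers":1},
  {"dx":0,"dy":0,"dz":0,"wx":0,"wy":0,"wz":0,"fingers":1},
  {"dx":0,"dy":0,"dz":0,"wx":0,"wy":0,"wz":0,"fingers":1},
  {"dx":0,"dy":0,"dz":0,"wx":0,"wy":0,"wz":0,"fingers":1},
])

```text
clock: 4.6
eef_pos: [421.8, -255.8, 0.9]
tool_rot: [-0.679, 1.569, -0.683]
force: [-1.0, 0.3, 8.8]
width: 49.0
```

Request:
servo_tool([
  {"dx":0,"dy":0,"dz":0,"wx":0,"wy":0,"wz":0,"fingers":1},
  {"dx":-0.015,"dy":0,"dz":0,"wx":0,"wy":0,"wz":0,"fingers":1},
  {"dx":-0.015,"dy":0,"dz":0,"wx":0,"wy":0,"wz":0,"fingers":1},
])

```text
clock: 4.97
eef_pos: [421.3, -255.3, 22.9]
tool_rot: [-0.204, 1.571, -0.207]
force: [0.3, 0.1, -1.3]
width: 48.8
```

```bash
python3 look.py w4
```

```text
pos [ 421.3 -255.3   22.9] [-0.2035  1.5706 -0.2069] w 48.77848313448937 F [ 0.3  0.1 -1.3] t 4.975
```

View pics/w4.png

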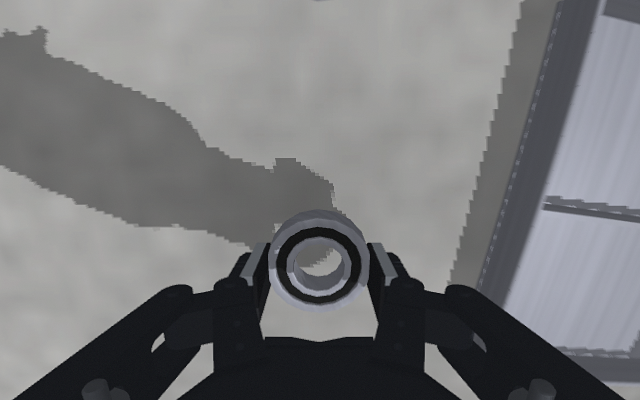

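The bearing is held level at (318,262), and the -1.3 N reading matches its weight. I'll carry it to the tray's -y bay.

Request:
servo_tool([
  {"dx":-0.05,"dy":0,"dz":0.01,"wx":0,"wy":0,"wz":0,"fingers":1},
  {"dx":0,"dy":-0.016,"dz":0.074,"wx":0,"wy":0,"wz":0,"fingers":1},
  {"dx":0,"dy":-0.016,"dz":0.074,"wx":0,"wy":0,"wz":0,"fingers":1},
  {"dx":0,"dy":-0.015,"dz":0.073,"wx":0,"wy":0,"wz":0,"fingers":1},
  {"dx":0,"dy":0,"dz":0,"wx":0,"wy":0,"wz":0,"fingers":1},
])

```text
clock: 5.65
eef_pos: [599.5, -291.0, 60.2]
tool_rot: [-0.042, 1.564, -0.044]
force: [-0.4, -0.1, -1.6]
width: 49.0
```

```bash
python3 look.py w5;python3 plan.py 594.5 -290.5 5 0 3
```

```text
pos [ 599.5 -291.    60.2] [-0.0422  1.5641 -0.0445] w 49.01610255322446 F [-0.4 -0.1 -1.6] t 5.65
pos [ 595.8 -290.7   59.5] F [-0.8  0.2 -1.6] w 48.7 t 5.7 rotdeg [-0.16  0.07 -0.02]
dx 0.0242 dy 0.0001 dz -0.0006 | wx -0.009 wy 0.004 wz -0.001 | mm 18.2
dx 0.0242 dy 0.0001 dz -0.0006 | wx -0.009 wy 0.004 wz -0.001 | mm 18.2
dx 0.0242 dy 0.0001 dz -0.0006 | wx -0.009 wy 0.004 wz -0.001 | mm 18.2
```

View pics/w5.png

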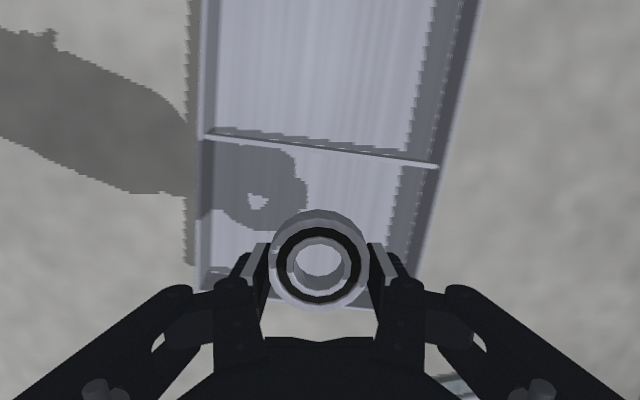

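The bearing is centred over the -y bay, with the partition at rows 135–165 above it in the picture. I'll lower and release.

Request:
servo_tool([
  {"dx":0.03,"dy":0,"dz":-0.001,"wx":0,"wy":0,"wz":0,"fingers":1},
  {"dx":0.028,"dy":0,"dz":-0.001,"wx":0,"wy":0,"wz":0,"fingers":1},
  {"dx":0.012,"dy":0,"dz":0,"wx":0,"wy":0,"wz":0,"fingers":1},
  {"dx":0.003,"dy":0,"dz":0,"wx":0,"wy":0,"wz":0,"fingers":1},
  {"dx":0,"dy":0,"dz":0,"wx":0,"wy":0,"wz":0,"fingers":1},
])

```text
clock: 6.32
eef_pos: [593.2, -291.2, 5.2]
tool_rot: [-0.294, 1.57, -0.297]
force: [-0.1, -0.0, -2.6]
width: 48.8
```

Request:
servo_tool([
  {"dx":0.001,"dy":0,"dz":0,"wx":0,"wy":0,"wz":0,"fingers":1},
  {"dx":0,"dy":0,"dz":0,"wx":0,"wy":0,"wz":0,"fingers":0.2},
  {"dx":0,"dy":0,"dz":0,"wx":0,"wy":0,"wz":0,"fingers":0.2},
  {"dx":-0.03,"dy":0,"dz":0,"wx":0,"wy":0,"wz":0,"fingers":0.2},
  {"dx":-0.07,"dy":0,"dz":0,"wx":0,"wy":0,"wz":0,"fingers":0},
])

```text
clock: 6.95
eef_pos: [591.4, -290.5, 79.0]
tool_rot: [2.723, 1.567, 2.72]
force: [0.6, 0.0, -0.0]
width: 83.6
```

Request:
servo_tool([
  {"dx":-0.07,"dy":0,"dz":0,"wx":0,"wy":0,"wz":0,"fingers":0},
  {"dx":-0.02,"dy":0.02,"dz":0,"wx":0,"wy":0,"wz":0,"fingers":0},
])

```text
clock: 7.2
eef_pos: [595.3, -278.4, 152.3]
tool_rot: [-0.49, 1.562, -0.496]
force: [-0.1, 0.3, 0.6]
width: 85.5
```

```bash
python3 look.py w6 bearing_b_c:10.5 tray:0; python3 plan.py 418 265 150 0 10
```

```text
pos [ 595.3 -278.4  152.3] [-0.4905  1.5617 -0.4964] w 85.52507692626982 F [-0.1  0.3  0.6] t 7.2
bearing_b_c 0.38 [313.6 204.7] [ 591.  -291.1   10.5]
tray 0.96 [327.5 150.2] [ 605.2 -238.1    0. ]
  sil 0.73 [108.2  17.2  90.7  34.5] centroid [ 411.8 -111.4    0. ] 2020
  sil 0.58 [333.8 141.8 190.6 253.7] centroid [ 605.6 -225.4    0. ] 37101
pos [ 592.  -276.   145.5] F [-0.4 -0.7  0.2] w 85.0 t 7.45 rotdeg [-0.17 -0.13 -0.02]
dx -0.0005 dy 0.0721 dz -0.0234 | wx -0.003 wy -0.002 wz -0.000 | mm 56.8
dx -0.0005 dy 0.0721 dz -0.0234 | wx -0.003 wy -0.002 wz -0.000 | mm 56.8
dx -0.0005 dy 0.0721 dz -0.0234 | wx -0.003 wy -0.002 wz -0.000 | mm 56.8
dx -0.0005 dy 0.0721 dz -0.0233 | wx -0.003 wy -0.002 wz -0.000 | mm 56.8
dx -0.0006 dy 0.0721 dz -0.0233 | wx -0.003 wy -0.002 wz -0.000 | mm 56.8
dx -0.0006 dy 0.0721 dz -0.0233 | wx -0.003 wy -0.002 wz -0.000 | mm 56.8
dx -0.0006 dy 0.0721 dz -0.0233 | wx -0.003 wy -0.002 wz -0.000 | mm 56.8
dx -0.0006 dy 0.0721 dz -0.0233 | wx -0.003 wy -0.002 wz -0.000 | mm 56.8
dx -0.0006 dy 0.0721 dz -0.0232 | wx -0.003 wy -0.002 wz -0.000 | mm 56.8
dx -0.0006 dy 0.0721 dz -0.0232 | wx -0.003 wy -0.002 wz -0.000 | mm 56.8
```

View pics/w6.png

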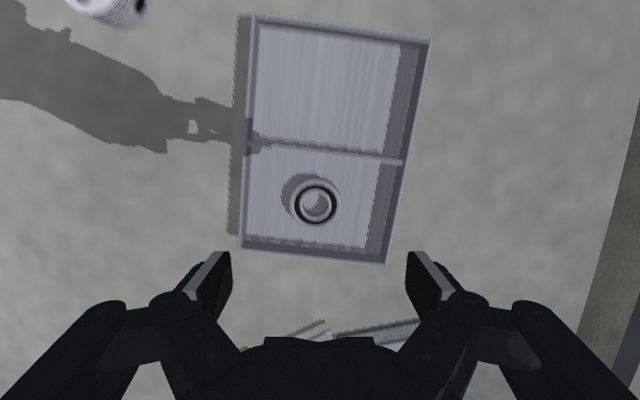

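Bearing b lies flat in the -y bay at (315,203). I'll go over bearing a.

Request:
servo_tool([
  {"dx":0,"dy":0.072,"dz":-0.023,"wx":0,"wy":0,"wz":0,"fingers":0},
  {"dx":0,"dy":0.072,"dz":-0.023,"wx":0,"wy":0,"wz":0,"fingers":0},
  {"dx":0,"dy":0.072,"dz":-0.023,"wx":0,"wy":0,"wz":0,"fingers":0},
  {"dx":0,"dy":0.072,"dz":-0.023,"wx":0,"wy":0,"wz":0,"fingers":0},
  {"dx":0,"dy":0.072,"dz":-0.023,"wx":0,"wy":0,"wz":0,"fingers":0},
])

```text
clock: 8.07
eef_pos: [506.1, -4.8, 145.1]
tool_rot: [-3.125, 1.568, -3.129]
force: [-0.1, 0.4, 0.4]
width: 85.3
```

Request:
servo_tool([
  {"dx":0,"dy":0.072,"dz":-0.023,"wx":0,"wy":0,"wz":0,"fingers":0},
  {"dx":0,"dy":0.072,"dz":-0.023,"wx":0,"wy":0,"wz":0,"fingers":0},
  {"dx":0,"dy":0.072,"dz":-0.023,"wx":0,"wy":0,"wz":0,"fingers":0},
  {"dx":0,"dy":0.072,"dz":-0.023,"wx":0,"wy":0,"wz":0,"fingers":0},
  {"dx":0,"dy":0.06,"dz":-0.023,"wx":0,"wy":0,"wz":0,"fingers":0},
])

```text
clock: 8.7
eef_pos: [421.0, 256.8, 145.2]
tool_rot: [-2.611, 1.568, -2.614]
force: [0.6, -0.4, 0.4]
width: 85.3
```

Request:
servo_tool([
  {"dx":0,"dy":0,"dz":0,"wx":0,"wy":0,"wz":0,"fingers":0},
  {"dx":0,"dy":0,"dz":0,"wx":0,"wy":0,"wz":0,"fingers":0},
])

```text
clock: 8.95
eef_pos: [421.9, 254.1, 145.4]
tool_rot: [-2.255, 1.568, -2.259]
force: [0.6, -0.7, 0.3]
width: 85.4
```

```bash
python3 look.py w7 bearing_a_c:15 crate:0
```

```text
pos [421.9 254.1 145.4] [-2.2547  1.5677 -2.2585] w 85.3694984858979 F [ 0.6 -0.7  0.3] t 8.95
crate 0.97 [491.9 209.4] [600.8 235.    0. ]
crate 0.22 [318.2 157.3] [421.1 288.6   0. ]
  sil 0.66 [517.8 215.4 205.4 165.4] centroid [623.6 233.7   0. ] 26081
```

View pics/w7.png

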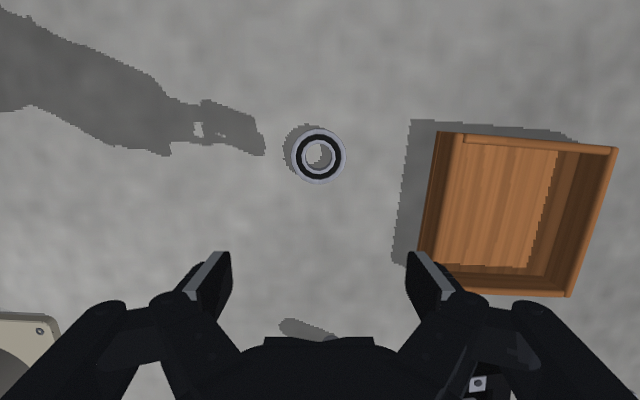

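```bash
python3 - <<'E'
from h import *
ci=ctrl.camera_info('wrist')
print('bearing',toz(ci,(319,156),15))
for q in [(440,132),(617,149),(570,296),(313,325)]: print(q,toz(ci,q,42).round(1),toz(ci,q,75).round(1))
E
python3 plan.py 421.5 285 0 0 1
```

```text
bearing [423.04634297 291.60143401  15.        ]
(440, 132) [522.6 314.   42. ] [509.2 315.2  75. ]
(617, 149) [682.4 301.3  42. ] [647.7 304.2  75. ]
(570, 296) [672.9 156.2  42. ] [639.4 178.5  75. ]
(313, 325) [416.1 128.3  42. ] [417.  154.3  75. ]
pos [422.8 254.  146.3] F [-0.4 -0.5 -0.6] w 85.5 t 9.2 rotdeg [-0.34 -0.01  0.04]
dx 0.1951 dy 0.0415 dz -0.0019 | wx -0.057 wy -0.002 wz 0.007 | mm 149.6
```

```bash
python3 - <<'E'
from h import *
ci=ctrl.camera_info('top');print(toz(ci,(217,249),7.5),proj(ci,(423,291,7.5)),proj(ci,(423,277,7.5)))
c2=ctrl.camera_info('scene');print(toz(c2,(437,203),7.5))
im=cv2.imread('pics/top0.png')[220:280,180:260];cv2.imwrite('pics/crop1.png',cv2.resize(im,None,fx=8,fy=8))
E
```

```text
[416.87140498 291.44225312   7.5       ] [217.22041018 246.92273613] [221.95035712 246.90602098]
[416.68322027 293.51917286   7.5       ]
```

View pics/crop1.png

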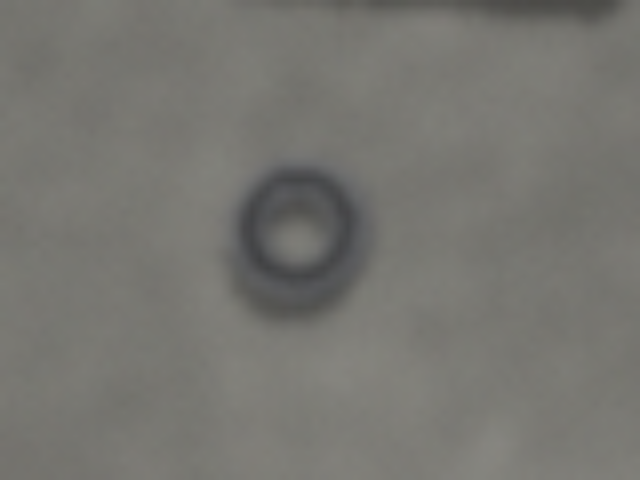

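The crop shows the ring at (217,249), so all three cameras agree on about (422,291.5). I'll descend on it.

Request:
servo_tool([
  {"dx":0.04,"dy":0.05,"dz":0,"wx":0,"wy":0,"wz":0,"fingers":0},
  {"dx":0.07,"dy":0,"dz":0,"wx":0,"wy":0,"wz":0,"fingers":0},
  {"dx":0.06,"dy":0,"dz":0,"wx":0,"wy":0,"wz":0,"fingers":0},
  {"dx":0.015,"dy":0,"dz":0,"wx":0,"wy":0,"wz":0,"fingers":0},
  {"dx":0,"dy":0,"dz":0,"wx":0,"wy":0,"wz":0,"fingers":0},
])

```text
clock: 9.82
eef_pos: [422.6, 292.6, 7.9]
tool_rot: [-2.181, 1.57, -2.185]
force: [-0.6, -0.5, 0.4]
width: 85.4
```

```bash
python3 look.py w8; python3 plan.py 422.5 291.5 0 0 1
```

```text
pos [422.6 292.6   7.9] [-2.1812  1.5703 -2.1854] w 85.38510074035811 F [-0.6 -0.5  0.4] t 9.825
pos [423.2 293.1   8.8] F [ 0.1 -0.5  0.7] w 85.6 t 9.88 rotdeg [-0.23  0.06 -0.05]
dx 0.0117 dy -0.0021 dz -0.0009 | wx -0.039 wy 0.011 wz -0.008 | mm 9.0
```

View pics/w8.png

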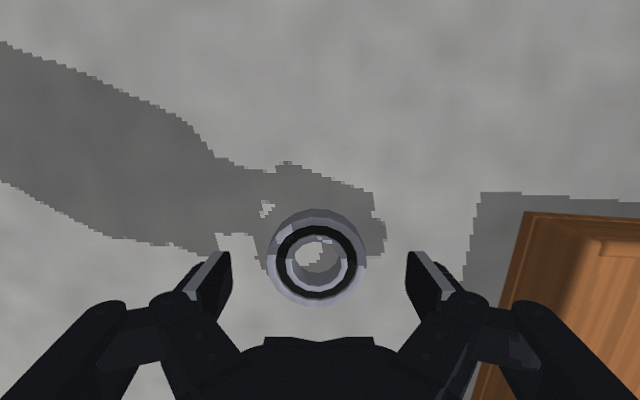

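The bearing is between the pads with its ring at (317,258). I'll lower, grip and lift.

Request:
servo_tool([
  {"dx":0.011,"dy":-0.001,"dz":-0.001,"wx":0,"wy":0,"wz":0,"fingers":0},
  {"dx":0,"dy":0,"dz":0,"wx":0,"wy":0,"wz":0,"fingers":1},
  {"dx":0,"dy":0,"dz":0,"wx":0,"wy":0,"wz":0,"fingers":1},
  {"dx":0,"dy":0,"dz":0,"wx":0,"wy":0,"wz":0,"fingers":1},
  {"dx":0,"dy":0,"dz":0,"wx":0,"wy":0,"wz":0,"fingers":1},
])

```text
clock: 10.5
eef_pos: [421.9, 292.3, 0.8]
tool_rot: [0.409, 1.57, 0.405]
force: [-1.8, -1.6, 9.2]
width: 49.0
```

Request:
servo_tool([
  {"dx":-0.03,"dy":0,"dz":0,"wx":0,"wy":0,"wz":0,"fingers":1},
  {"dx":-0.07,"dy":0,"dz":0,"wx":0,"wy":0,"wz":0,"fingers":1},
  {"dx":-0.02,"dy":0,"dz":0,"wx":0,"wy":0,"wz":0,"fingers":1},
])

```text
clock: 10.88
eef_pos: [422.9, 293.2, 92.3]
tool_rot: [0.67, 1.566, 0.666]
force: [-0.2, -0.1, -0.8]
width: 49.3
```

```bash
python3 look.py w9; python3 plan.py 610 -187 70 0 9
```

```text
pos [422.9 293.2  92.3] [0.67   1.5661 0.6664] w 49.29472098456541 F [-0.2 -0.1 -0.8] t 10.875
pos [423.1 293.2  92.8] F [ 0.3  0.4 -1. ] w 49.5 t 10.93 rotdeg [-0.21  0.24 -0.18]
dx 0.0033 dy -0.0710 dz 0.0279 | wx -0.004 wy 0.005 wz -0.003 | mm 57.3
dx 0.0033 dy -0.0711 dz 0.0279 | wx -0.004 wy 0.005 wz -0.003 | mm 57.3
dx 0.0033 dy -0.0711 dz 0.0279 | wx -0.004 wy 0.005 wz -0.003 | mm 57.3
dx 0.0033 dy -0.0711 dz 0.0278 | wx -0.004 wy 0.005 wz -0.003 | mm 57.3
dx 0.0033 dy -0.0711 dz 0.0278 | wx -0.004 wy 0.005 wz -0.003 | mm 57.3
dx 0.0033 dy -0.0711 dz 0.0278 | wx -0.004 wy 0.005 wz -0.003 | mm 57.3
dx 0.0033 dy -0.0711 dz 0.0278 | wx -0.004 wy 0.005 wz -0.003 | mm 57.3
dx 0.0033 dy -0.0711 dz 0.0277 | wx -0.004 wy 0.005 wz -0.003 | mm 57.3
dx 0.0034 dy -0.0711 dz 0.0277 | wx -0.004 wy 0.005 wz -0.003 | mm 57.3
```

View pics/w9.png

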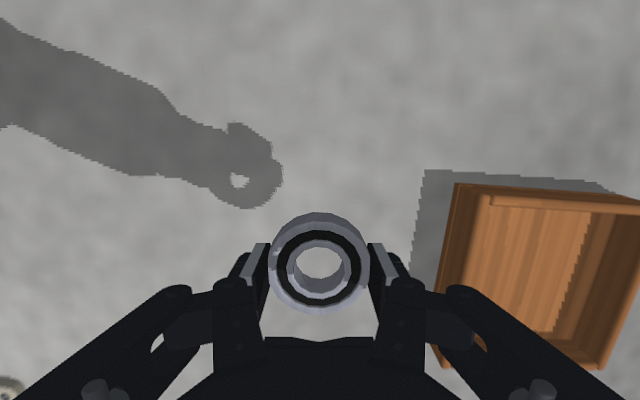

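The bearing is held at (318,262). I'll cross to the +y bay.

Request:
servo_tool([
  {"dx":0,"dy":-0.071,"dz":0.028,"wx":0,"wy":0,"wz":0,"fingers":1},
  {"dx":0,"dy":-0.071,"dz":0.028,"wx":0,"wy":0,"wz":0,"fingers":1},
  {"dx":0,"dy":-0.071,"dz":0.028,"wx":0,"wy":0,"wz":0,"fingers":1},
  {"dx":0,"dy":-0.071,"dz":0.028,"wx":0,"wy":0,"wz":0,"fingers":1},
  {"dx":0,"dy":-0.071,"dz":0.028,"wx":0,"wy":0,"wz":0,"fingers":1},
])

```text
clock: 11.55
eef_pos: [525.5, 23.7, 88.4]
tool_rot: [3.094, 1.569, 3.091]
force: [1.3, -0.5, -1.6]
width: 49.1
```

Request:
servo_tool([
  {"dx":0,"dy":-0.071,"dz":0.028,"wx":0,"wy":0,"wz":0,"fingers":1},
  {"dx":0,"dy":-0.071,"dz":0.028,"wx":0,"wy":0,"wz":0,"fingers":1},
  {"dx":0.01,"dy":-0.071,"dz":0.028,"wx":0,"wy":0,"wz":0,"fingers":1},
  {"dx":0.02,"dy":-0.071,"dz":0.027,"wx":0,"wy":0,"wz":0,"fingers":1},
  {"dx":0,"dy":0,"dz":0,"wx":0,"wy":0,"wz":0,"fingers":1},
])

```text
clock: 12.18
eef_pos: [606.6, -195.1, 63.8]
tool_rot: [-2.369, 1.566, -2.382]
force: [-0.0, 0.0, -1.0]
width: 49.1
```

```bash
python3 look.py w10 tray:0; python3 plan.py 609 -187 5 0 3
```

```text
pos [ 606.6 -195.1   63.8] [-2.3695  1.5658 -2.3819] w 49.067014777596135 F [-0.  0. -1.] t 12.175
tray 0.86 [317.2 269.7] [ 604.4 -237.9    0. ]
  sil 0.65 [331.5 247.4 248.3 248.6] centroid [ 609.5 -185.     0. ] 29532
pos [ 607.3 -186.3   65.8] F [ 0.6  0.2 -1.4] w 49.4 t 12.32 rotdeg [-0.15 -0.13 -0.1 ]
dx 0.0270 dy -0.0004 dz 0.0008 | wx -0.008 wy -0.007 wz -0.006 | mm 20.3
dx 0.0270 dy -0.0004 dz 0.0008 | wx -0.008 wy -0.007 wz -0.006 | mm 20.3
dx 0.0270 dy -0.0003 dz 0.0008 | wx -0.008 wy -0.007 wz -0.006 | mm 20.3
```

View pics/w10.png

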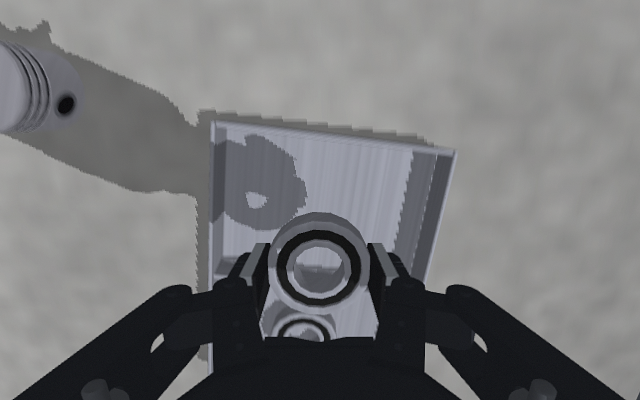

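The first bearing shows behind the partition at (304,330), and the held one is over the +y bay. I'll lower and release.

Request:
servo_tool([
  {"dx":0.035,"dy":0,"dz":0.002,"wx":0,"wy":0,"wz":0,"fingers":1},
  {"dx":0.03,"dy":0,"dz":0,"wx":0,"wy":0,"wz":0,"fingers":1},
  {"dx":0.013,"dy":0,"dz":0,"wx":0,"wy":0,"wz":0,"fingers":1},
  {"dx":0.004,"dy":0,"dz":0,"wx":0,"wy":0,"wz":0,"fingers":1},
  {"dx":0,"dy":0,"dz":0,"wx":0,"wy":0,"wz":0,"fingers":1},
])

```text
clock: 12.95
eef_pos: [610.3, -187.3, 6.2]
tool_rot: [-0.047, 1.57, -0.05]
force: [-0.5, -0.4, -1.8]
width: 49.0
```

Request:
servo_tool([
  {"dx":0.0025,"dy":0,"dz":0,"wx":0,"wy":0,"wz":0,"fingers":1},
  {"dx":0,"dy":0,"dz":0,"wx":0,"wy":0,"wz":0,"fingers":0.2},
  {"dx":0,"dy":0,"dz":0,"wx":0,"wy":0,"wz":0,"fingers":0.2},
  {"dx":-0.03,"dy":0,"dz":0,"wx":0,"wy":0,"wz":0,"fingers":0.2},
  {"dx":-0.07,"dy":0,"dz":0,"wx":0,"wy":0,"wz":0,"fingers":0},
])

```text
clock: 13.58
eef_pos: [608.2, -187.3, 78.7]
tool_rot: [2.871, 1.567, 2.867]
force: [0.4, -1.4, 0.6]
width: 83.9
```

Request:
servo_tool([
  {"dx":-0.07,"dy":0,"dz":0,"wx":0,"wy":0,"wz":0,"fingers":0},
  {"dx":-0.02,"dy":0,"dz":-0.05,"wx":0,"wy":0,"wz":0,"fingers":0},
  {"dx":0,"dy":0,"dz":-0.07,"wx":0,"wy":0,"wz":0,"fingers":0},
  {"dx":0,"dy":0,"dz":0,"wx":0,"wy":0,"wz":0,"fingers":0},
])

```text
clock: 14.08
eef_pos: [514.7, -188.0, 147.6]
tool_rot: [-2.838, 1.566, -2.843]
force: [0.3, -0.1, 0.0]
width: 85.7
```

```bash
python3 look.py w11 bearing_b_c:10.5 piston_c:23 plug_socket_c:37.5
```

```text
pos [ 514.7 -188.   147.6] [-2.8379  1.5661 -2.8426] w 85.67690025730644 F [ 0.3 -0.1  0. ] t 14.075
bearing_b_c 0.61 [416.3 194.2] [ 609.5 -188.6   10.5]
  sil 0.85 [418.9 195.6  53.4  57.4] centroid [ 610.1 -188.3   10.5] 2103
piston_c 0.87 [212.3 103.7] [ 421.9 -103.8   23. ]
  sil 0.78 [211.8 101.6  80.5  72. ] centroid [ 419.4 -101.7   23. ] 3963
```

View pics/w11.png

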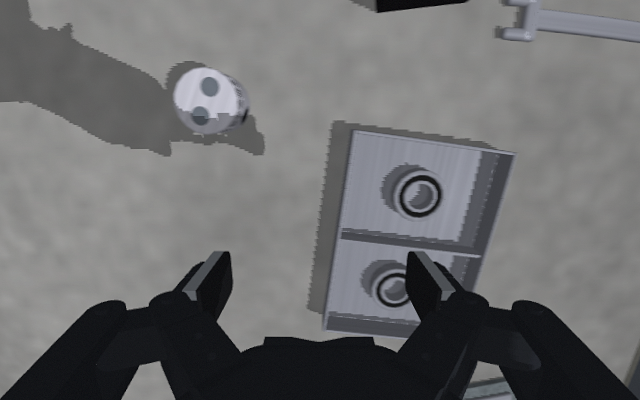

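Both bearings lie flat in their bays, at (417,193) and (395,288). The piston stands at (210,100), at world (421,-103.7). I'll approach it.

```bash
python3 plan.py 421.2 -103.7 75 0 3
```

```text
pos [ 520.9 -187.2  146.3] F [-0.2 -0.4  0.7] w 85.5 t 14.43 rotdeg [-0.17  0.06 -0.01]
dx 0.0317 dy 0.0370 dz -0.0445 | wx -0.009 wy 0.004 wz -0.000 | mm 49.4
dx 0.0317 dy 0.0370 dz -0.0444 | wx -0.009 wy 0.004 wz -0.000 | mm 49.4
dx 0.0317 dy 0.0371 dz -0.0444 | wx -0.009 wy 0.004 wz -0.000 | mm 49.4
```

Request:
servo_tool([
  {"dx":0,"dy":0.037,"dz":-0.045,"wx":0,"wy":0,"wz":0,"fingers":0},
  {"dx":0,"dy":0.037,"dz":-0.044,"wx":0,"wy":0,"wz":0,"fingers":0},
  {"dx":0.04,"dy":0.037,"dz":-0.044,"wx":0,"wy":0,"wz":0,"fingers":0},
  {"dx":0.055,"dy":0,"dz":0,"wx":0,"wy":0,"wz":0,"fingers":0},
  {"dx":0,"dy":0,"dz":0,"wx":0,"wy":0,"wz":0,"fingers":0},
])

```text
clock: 15.05
eef_pos: [419.2, -103.0, 73.3]
tool_rot: [3.001, 1.566, 2.999]
force: [-1.6, -0.1, 0.4]
width: 85.3
```

```bash
python3 look.py w12 piston_c:23; python3 plan.py 421.2 -103.7 10 0 3
```

```text
pos [ 419.2 -103.    73.3] [3.0009 1.5661 2.9993] w 85.31053396159248 F [-1.6 -0.1  0.4] t 15.05
piston_c 0.92 [324.5 222.8] [ 422.7 -102.1   23. ]
  sil 0.87 [326.6 226.6  88.6  92.1] centroid [ 422.5 -106.3   23. ] 5984
pos [ 421.8 -104.    75.7] F [-0.   0.  -0.4] w 85.6 t 15.2 rotdeg [-0.2   0.11  0.01]
dx 0.0292 dy 0.0001 dz -0.0003 | wx -0.011 wy 0.006 wz 0.001 | mm 21.9
dx 0.0292 dy 0.0001 dz -0.0003 | wx -0.011 wy 0.006 wz 0.001 | mm 21.9
dx 0.0292 dy 0.0001 dz -0.0003 | wx -0.011 wy 0.006 wz 0.001 | mm 21.9
```

View pics/w12.png

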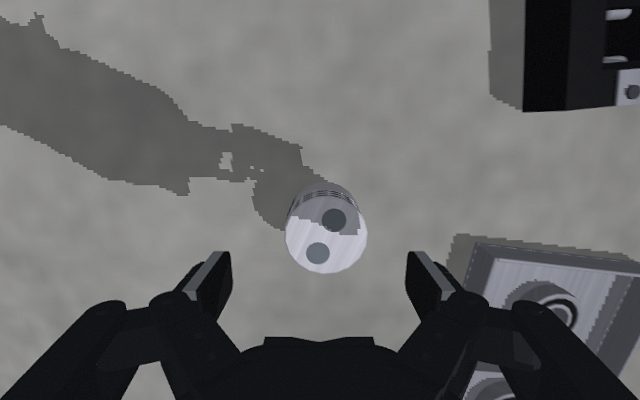

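The piston's crown is at (326,234), centred between the pads. I'll go down and grip.

Request:
servo_tool([
  {"dx":0.04,"dy":0,"dz":0.001,"wx":0,"wy":0,"wz":0,"fingers":0},
  {"dx":0.035,"dy":0.001,"dz":0,"wx":0,"wy":0,"wz":0,"fingers":0},
  {"dx":0.01,"dy":0,"dz":0,"wx":0,"wy":0,"wz":0,"fingers":0},
  {"dx":0,"dy":0,"dz":0,"wx":0,"wy":0,"wz":0,"fingers":0},
])

```text
clock: 15.7
eef_pos: [421.4, -104.9, 18.3]
tool_rot: [-1.785, 1.568, -1.789]
force: [0.1, -0.1, -0.6]
width: 85.8
```

Request:
servo_tool([
  {"dx":0,"dy":0,"dz":0,"wx":0,"wy":0,"wz":0,"fingers":1},
  {"dx":0,"dy":0,"dz":0,"wx":0,"wy":0,"wz":0,"fingers":1},
  {"dx":0,"dy":0,"dz":0,"wx":0,"wy":0,"wz":0,"fingers":1},
  {"dx":0,"dy":0,"dz":0,"wx":0,"wy":0,"wz":0,"fingers":1},
])

```text
clock: 16.2
eef_pos: [421.4, -104.5, 18.9]
tool_rot: [-1.56, 1.567, -1.563]
force: [0.3, -0.5, 9.0]
width: 50.4
```

Request:
servo_tool([
  {"dx":-0.04,"dy":0,"dz":0,"wx":0,"wy":0,"wz":0,"fingers":1},
  {"dx":-0.07,"dy":0,"dz":0,"wx":0,"wy":0,"wz":0,"fingers":1},
  {"dx":-0.04,"dy":0,"dz":0,"wx":0,"wy":0,"wz":0,"fingers":1},
])

```text
clock: 16.58
eef_pos: [420.9, -103.9, 132.4]
tool_rot: [-1.845, 1.568, -1.848]
force: [0.6, -0.7, -2.1]
width: 50.0
```

```bash
python3 look.py w13; python3 plan.py 599 235 110 0 7
```

```text
pos [ 420.9 -103.9  132.4] [-1.8447  1.5677 -1.8477] w 50.0295612294932 F [ 0.6 -0.7 -2.1] t 16.575
pos [ 422.4 -104.1  134.7] F [-0.1  0.4  1. ] w 50.4 t 16.62 rotdeg [-0.18  0.19  0.25]
dx 0.0045 dy 0.0647 dz 0.0334 | wx -0.004 wy 0.004 wz 0.006 | mm 54.7
dx 0.0045 dy 0.0647 dz 0.0334 | wx -0.004 wy 0.004 wz 0.006 | mm 54.7
dx 0.0046 dy 0.0647 dz 0.0335 | wx -0.004 wy 0.004 wz 0.006 | mm 54.7
dx 0.0046 dy 0.0647 dz 0.0335 | wx -0.004 wy 0.004 wz 0.006 | mm 54.7
dx 0.0046 dy 0.0646 dz 0.0335 | wx -0.004 wy 0.004 wz 0.006 | mm 54.7
dx 0.0046 dy 0.0646 dz 0.0336 | wx -0.004 wy 0.004 wz 0.006 | mm 54.7
dx 0.0047 dy 0.0646 dz 0.0336 | wx -0.004 wy 0.004 wz 0.006 | mm 54.7
```

View pics/w13.png

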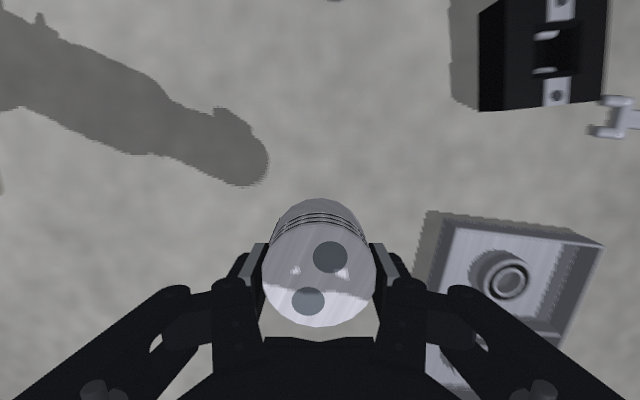

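The piston is held upright at (320,262). I'll move it over the crate.

Request:
servo_tool([
  {"dx":0,"dy":0.065,"dz":0.034,"wx":0,"wy":0,"wz":0,"fingers":1},
  {"dx":0,"dy":0.065,"dz":0.034,"wx":0,"wy":0,"wz":0,"fingers":1},
  {"dx":0,"dy":0.065,"dz":0.034,"wx":0,"wy":0,"wz":0,"fingers":1},
  {"dx":0,"dy":0.065,"dz":0.033,"wx":0,"wy":0,"wz":0,"fingers":1},
  {"dx":0,"dy":0.065,"dz":0.033,"wx":0,"wy":0,"wz":0,"fingers":1},
])

```text
clock: 17.25
eef_pos: [547.6, 140.7, 128.8]
tool_rot: [-2.277, 1.566, -2.28]
force: [1.0, -0.4, -1.9]
width: 50.3
```

Request:
servo_tool([
  {"dx":0,"dy":0.065,"dz":0.033,"wx":0,"wy":0,"wz":0,"fingers":1},
  {"dx":0.015,"dy":0.064,"dz":0.033,"wx":0,"wy":0,"wz":0,"fingers":1},
  {"dx":0.015,"dy":0,"dz":0,"wx":0,"wy":0,"wz":0,"fingers":1},
  {"dx":0,"dy":0,"dz":0,"wx":0,"wy":0,"wz":0,"fingers":1},
  {"dx":0,"dy":0,"dz":0,"wx":0,"wy":0,"wz":0,"fingers":1},
])

```text
clock: 17.88
eef_pos: [596.9, 234.0, 106.2]
tool_rot: [-2.179, 1.565, -2.183]
force: [0.4, -0.2, -1.2]
width: 50.8
```

```bash
python3 look.py w14 crate:0; python3 plan.py 599 235 28 0 3
```

```text
pos [596.9 234.  106.2] [-2.1789  1.5653 -2.1835] w 50.79841813603906 F [ 0.4 -0.2 -1.2] t 17.875
crate 0.62 [324.6 201.2] [601.4 234.8   0. ]
  sil 0.86 [334.6 205.5 217.1 200.6] centroid [607.4 260.    0. ] 25197
pos [597.4 234.7 106.9] F [-0.6  0.6 -0.4] w 50.2 t 18.02 rotdeg [-0.26 -0.11  0.18]
dx 0.0350 dy 0.0002 dz 0.0008 | wx -0.015 wy -0.006 wz 0.010 | mm 26.3
dx 0.0351 dy 0.0002 dz 0.0008 | wx -0.015 wy -0.006 wz 0.010 | mm 26.3
dx 0.0351 dy 0.0002 dz 0.0007 | wx -0.015 wy -0.006 wz 0.010 | mm 26.3
```

View pics/w14.png

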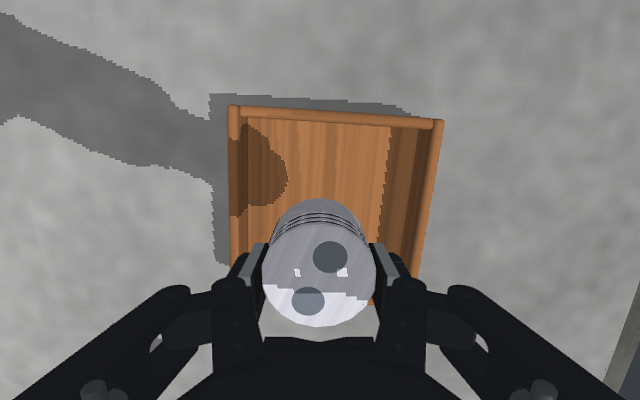

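The crate spans columns 230–443 and the piston is over its middle. I'll lower it to about 29 mm and watch the force.

Request:
servo_tool([
  {"dx":0.04,"dy":0,"dz":0.002,"wx":0,"wy":0,"wz":0,"fingers":1},
  {"dx":0.04,"dy":0,"dz":0,"wx":0,"wy":0,"wz":0,"fingers":1},
  {"dx":0.018,"dy":0,"dz":0,"wx":0,"wy":0,"wz":0,"fingers":1},
  {"dx":0.004,"dy":0,"dz":0,"wx":0,"wy":0,"wz":0,"fingers":1},
  {"dx":0,"dy":0,"dz":0,"wx":0,"wy":0,"wz":0,"fingers":1},
])

```text
clock: 18.65
eef_pos: [599.0, 236.1, 30.6]
tool_rot: [-2.177, 1.568, -2.18]
force: [0.4, 0.8, -1.6]
width: 50.3
```

Request:
servo_tool([
  {"dx":0.003,"dy":0,"dz":0,"wx":0,"wy":0,"wz":0,"fingers":1},
  {"dx":0,"dy":0,"dz":0,"wx":0,"wy":0,"wz":0,"fingers":1},
])

```text
clock: 18.9
eef_pos: [598.7, 235.8, 28.1]
tool_rot: [-2.188, 1.568, -2.191]
force: [-0.3, -0.6, -1.1]
width: 49.9
```

Request:
servo_tool([
  {"dx":0.0015,"dy":0,"dz":0,"wx":0,"wy":0,"wz":0,"fingers":1},
  {"dx":0,"dy":0,"dz":0,"wx":0,"wy":0,"wz":0,"fingers":1},
])

```text
clock: 19.15
eef_pos: [598.7, 235.9, 27.0]
tool_rot: [-2.19, 1.568, -2.193]
force: [-0.2, -0.4, 3.7]
width: 50.3
```

It's in contact with the floor. I'll release and retreat.

Request:
servo_tool([
  {"dx":0,"dy":0,"dz":0,"wx":0,"wy":0,"wz":0,"fingers":0.2},
  {"dx":0,"dy":0,"dz":0,"wx":0,"wy":0,"wz":0,"fingers":0.2},
  {"dx":-0.04,"dy":0,"dz":0,"wx":0,"wy":0,"wz":0,"fingers":0.2},
  {"dx":-0.075,"dy":0,"dz":0,"wx":0,"wy":0,"wz":0,"fingers":0.1},
  {"dx":-0.075,"dy":0,"dz":0,"wx":0,"wy":0,"wz":0,"fingers":0},
])

```text
clock: 19.77
eef_pos: [598.5, 236.0, 170.0]
tool_rot: [-2.474, 1.566, -2.477]
force: [1.0, 0.2, -0.4]
width: 85.4
```

Request:
servo_tool([
  {"dx":0,"dy":-0.06,"dz":-0.05,"wx":0,"wy":0,"wz":0,"fingers":0},
  {"dx":0,"dy":-0.06,"dz":-0.05,"wx":0,"wy":0,"wz":0,"fingers":0},
  {"dx":0,"dy":0,"dz":0,"wx":0,"wy":0,"wz":0,"fingers":0},
  {"dx":0,"dy":0,"dz":0,"wx":0,"wy":0,"wz":0,"fingers":0},
])

```text
clock: 20.27
eef_pos: [524.3, 146.8, 169.8]
tool_rot: [-2.12, 1.569, -2.124]
force: [0.5, 0.9, 1.5]
width: 85.9
```

```bash
python3 look.py w15 piston_c:31 plug_socket_c:37.5 holder:0
```

```text
pos [524.3 146.8 169.8] [-2.1201  1.5689 -2.1236] w 85.94597153262332 F [0.5 0.9 1.5] t 20.275
piston_c 0.72 [398.7  93.7] [596.6 239.5  31. ]
  sil 0.86 [404.7  95.1  69.6  70.2] centroid [601.2 238.9  31. ] 3589
  sil 0.7 [413.3  95.1 192.6 184.8] centroid [605.2 241.7  31. ] 26585
plug_socket_c 0.8 [236.9 267.9] [438.7  69.3  37.5]
  sil 0.97 [242.1 271.5  21.9  51.4] centroid [441.7  75.4  37.5] 648
  sil 0.57 [384.9 300.1  75.1  83.5] centroid [598.6   4.    0. ] 4735
  sil 0.17 [402.9  95.2  71.6  69.2] centroid [609.3 241.3   0. ] 3569
```

View pics/w15.png

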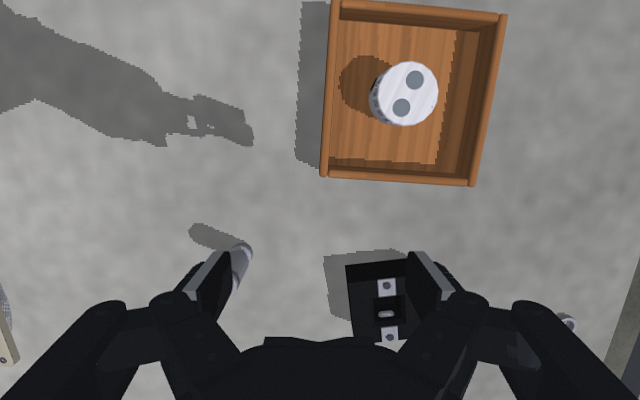

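The piston stands crown up in the crate at (405,94). The socket is partly hidden at (240,265), with the holder at (385,300). I'll shift to see both.

Request:
servo_tool([
  {"dx":0,"dy":-0.06,"dz":-0.01,"wx":0,"wy":0,"wz":0,"fingers":0},
  {"dx":0,"dy":-0.06,"dz":-0.01,"wx":0,"wy":0,"wz":0,"fingers":0},
  {"dx":0,"dy":-0.05,"dz":-0.01,"wx":0,"wy":0,"wz":0,"fingers":0},
  {"dx":0,"dy":0,"dz":0,"wx":0,"wy":0,"wz":0,"fingers":0},
  {"dx":0,"dy":0,"dz":0,"wx":0,"wy":0,"wz":0,"fingers":0},
])

```text
clock: 21.25
eef_pos: [501.1, 19.8, 169.9]
tool_rot: [-2.392, 1.568, -2.395]
force: [1.0, 1.1, 0.5]
width: 85.5
```

```bash
python3 look.py w16 plug_socket_c:37.5 holder:0; python3 - <<'E'
import cv2
im=cv2.imread('pics/w16.png');cv2.imwrite('pics/w16b.png',cv2.resize(im[60:290,170:490],None,fx=2.5,fy=2.5,interpolation=cv2.INTER_CUBIC))
E
```

```text
pos [501.1  19.8 169.9] [-2.3921  1.5684 -2.3949] w 85.47117105789637 F [1.  1.1 0.5] t 21.25
plug_socket_c 0.83 [247.7 144.7] [435.3  67.8  37.5]
  sil 0.63 [244.4 144.1  45.5  32.8] centroid [431.3  70.   37.5] 1236
  sil 0.3 [400.9 341.2  26.9  22.7] centroid [ 589.6 -148.5   37.5] 381
holder 0.64 [411.1 190.8] [601.4  15.1   0. ]
holder 0.24 [545.2 227.7] [763.1 -28.9   0. ]
  sil 0.94 [416.1 193.7  92.1  95.3] centroid [607.6  13.    0. ] 7665
```

View pics/w16b.png

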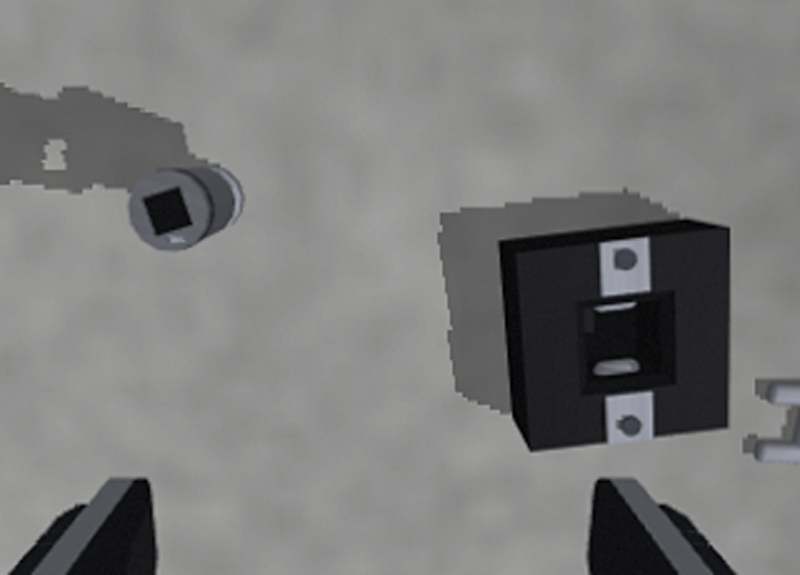

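```bash
python3 - <<'E'
from h import *
ci=ctrl.camera_info('wrist')
P=lambda a:((a[0]+.5)/2.5-.5+170,(a[1]+.5)/2.5-.5+60)
print('socket top',toz(ci,P((170,209)),75).round(1),toz(ci,P((130,205)),75).round(1),toz(ci,P((210,212)),75).round(1))
for n,L in(('hole',[(579,303),(674,291),(677,386),(583,396)]),('block',[(515,252),(729,229),(728,427),(530,450)]),('screws',[(625,259),(630,425)])):
    X=np.array([toz(ci,P(a),40)for a in L]);print(n,X[:,:2].round(1).tolist(),X.mean(0).round(1))
    if len(L)==4: 
        e=X[1]-X[0]+X[2]-X[3];f=X[0]-X[3]+X[1]-X[2];print('yaw',np.degrees(np.arctan2(e[1],e[0])),np.degrees(np.arctan2(-f[0],f[1])),np.linalg.norm(e)/2,np.linalg.norm(f)/2)
E
```

```text
socket top [436.  72.  75.] [423.3  73.3  75. ] [448.7  70.9  75. ]
hole [[578.0, 34.4], [613.7, 39.1], [619.1, 1.5], [582.4, -2.5]] [598.3  18.1  40. ]
yaw 6.841166265055595 7.426293757686182 36.46597898056087 37.54523257663357
block [[552.9, 53.6], [631.9, 62.3], [641.7, -15.6], [562.9, -25.1]] [597.4  18.8  40. ]
yaw 6.607165713916675 7.228116773202819 79.42272735239766 78.97331391803361
screws [[594.0, 51.1], [602.1, -14.6]] [598.1  18.2  40. ]
```

The crop shows the socket's top at about (170,209) and the holder's hole at about (628,344). In the world that puts the socket at (436,72) and the hole at (598,18.3), yawed about 7°.

```bash
python3 plan.py 436 72 105 0 2
```

```text
pos [500.8  20.1 169.8] F [-0.3 -0.2  0.7] w 85.8 t 21.5 rotdeg [-0.07 -0.13  0.13]
dx 0.0432 dy 0.0346 dz -0.0431 | wx -0.006 wy -0.011 wz 0.011 | mm 52.6
dx 0.0432 dy 0.0346 dz -0.0432 | wx -0.006 wy -0.011 wz 0.011 | mm 52.6
```

Request:
servo_tool([
  {"dx":0,"dy":0.035,"dz":-0.043,"wx":0,"wy":0,"wz":0,"fingers":0},
  {"dx":0.03,"dy":0.035,"dz":-0.043,"wx":0,"wy":0,"wz":0,"fingers":0},
  {"dx":0.056,"dy":0,"dz":0,"wx":0,"wy":0,"wz":0,"fingers":0},
  {"dx":0,"dy":0,"dz":0,"wx":0,"wy":0,"wz":0,"fingers":0},
  {"dx":0,"dy":0,"dz":0,"wx":0,"wy":0,"wz":0,"fingers":0},
])

```text
clock: 22.12
eef_pos: [436.9, 71.9, 106.0]
tool_rot: [-2.142, 1.568, -2.145]
force: [0.5, 0.7, 0.5]
width: 85.2
```

```bash
python3 look.py w17 plug_socket_c:37.5; python3 - <<'E'
from h import *
ci=ctrl.camera_info('wrist');print(proj(ci,(436,72,75)),proj(ci,(436,72,37.5)))
E
python3 plan.py 436 72 39 0 2
```

```text
pos [436.9  71.9 106. ] [-2.1419  1.5681 -2.1449] w 85.2272794004696 F [0.5 0.7 0.5] t 22.125
plug_socket_c 0.81 [316.6 218.9] [435.   69.4  37.5]
  sil 0.94 [318.9 223.1  44.6  64.1] centroid [435.2  65.6  37.5] 2025
[317.16286719 233.20604885] [317.38879079 214.87131284]
pos [437.2  71.4 106.3] F [-0.5  0.3  0.4] w 85.4 t 22.27 rotdeg [-0.24 -0.01  0.13]
dx 0.0449 dy 0.0005 dz -0.0008 | wx -0.020 wy -0.001 wz 0.011 | mm 33.7
dx 0.0449 dy 0.0004 dz -0.0008 | wx -0.020 wy -0.001 wz 0.011 | mm 33.7
```

View pics/w17.png

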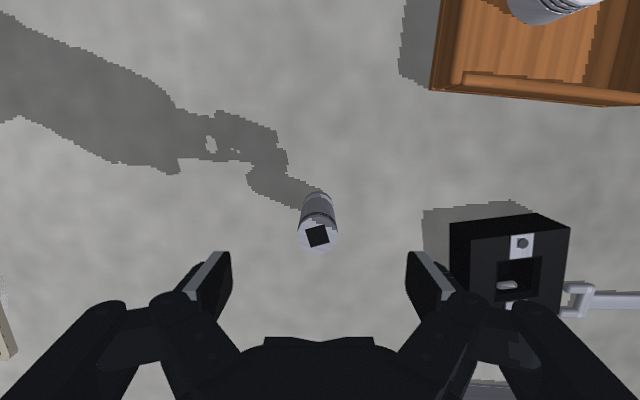

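The socket's top is at (317,236), close to the predicted (317,233). I'll descend and grip.

Request:
servo_tool([
  {"dx":0.04,"dy":-0.001,"dz":-0.001,"wx":0,"wy":0,"wz":0,"fingers":0},
  {"dx":0.04,"dy":0,"dz":0,"wx":0,"wy":0,"wz":0,"fingers":0},
  {"dx":0.009,"dy":0,"dz":0,"wx":0,"wy":0,"wz":0,"fingers":0},
  {"dx":0,"dy":0,"dz":0,"wx":0,"wy":0,"wz":0,"fingers":0},
])

```text
clock: 22.78
eef_pos: [435.6, 70.6, 39.0]
tool_rot: [-2.204, 1.567, -2.207]
force: [0.9, 0.8, 1.0]
width: 85.3
```

Request:
servo_tool([
  {"dx":0,"dy":0,"dz":0,"wx":0,"wy":0,"wz":0,"fingers":1},
  {"dx":0,"dy":0,"dz":0,"wx":0,"wy":0,"wz":0,"fingers":1},
  {"dx":0,"dy":0,"dz":0,"wx":0,"wy":0,"wz":0,"fingers":1},
  {"dx":0,"dy":0,"dz":0,"wx":0,"wy":0,"wz":0,"fingers":1},
  {"dx":0,"dy":0,"dz":0,"wx":0,"wy":0,"wz":0,"fingers":1},
])

```text
clock: 23.4
eef_pos: [435.5, 70.5, 39.1]
tool_rot: [-2.069, 1.568, -2.072]
force: [0.1, -0.3, 5.5]
width: 24.9
```

Request:
servo_tool([
  {"dx":-0.03,"dy":0,"dz":0,"wx":0,"wy":0,"wz":0,"fingers":1},
  {"dx":-0.06,"dy":0,"dz":0,"wx":0,"wy":0,"wz":0,"fingers":1},
  {"dx":0,"dy":0,"dz":0,"wx":0,"wy":0,"wz":0,"fingers":1},
])

```text
clock: 23.78
eef_pos: [437.0, 71.1, 108.2]
tool_rot: [-0.499, 1.568, -0.503]
force: [0.0, -0.1, -1.5]
width: 24.4
```

```bash
python3 look.py w18 plug_socket_c:37.5; python3 plan.py 598 18.3 100 0 3
```

```text
pos [437.   71.1 108.2] [-0.4987  1.5681 -0.5027] w 24.4390846149216 F [ 0.  -0.1 -1.5] t 23.775
plug_socket_c 0.96 [319.4 255.3] [437.3  37.6  37.5]
  sil 0.58 [318.6 266.4  60.1 103.5] centroid [436.4  25.4  37.5] 4883
pos [434.8  70.1 105.5] F [-0.2  1.8 -1.7] w 24.9 t 23.93 rotdeg [-0.21 -0.2   0.19]
dx 0.0023 dy -0.0228 dz 0.0726 | wx -0.012 wy -0.011 wz 0.011 | mm 57.1
dx 0.0023 dy -0.0229 dz 0.0726 | wx -0.012 wy -0.011 wz 0.011 | mm 57.1
dx 0.0024 dy -0.0229 dz 0.0725 | wx -0.012 wy -0.011 wz 0.011 | mm 57.1
```

View pics/w18.png

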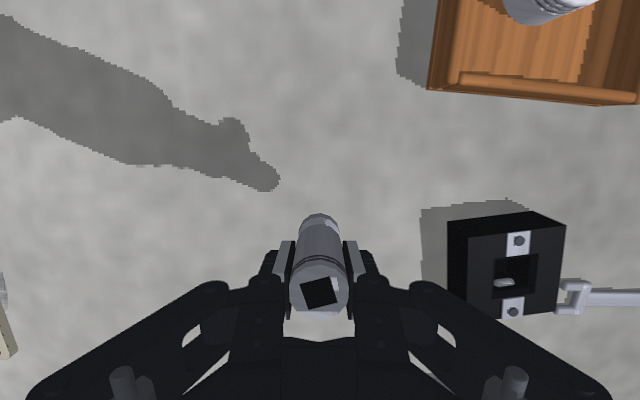

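The socket is held upright at (319,290) top and (319,222) foot. I'll carry it over the hole.

Request:
servo_tool([
  {"dx":0,"dy":-0.023,"dz":0.073,"wx":0,"wy":0,"wz":0,"fingers":1},
  {"dx":0,"dy":-0.023,"dz":0.073,"wx":0,"wy":0,"wz":0,"fingers":1},
  {"dx":0,"dy":-0.023,"dz":0.072,"wx":0,"wy":0,"wz":0,"fingers":1},
  {"dx":0,"dy":0,"dz":0,"wx":0,"wy":0,"wz":0,"fingers":1},
  {"dx":0,"dy":0,"dz":0,"wx":0,"wy":0,"wz":0,"fingers":1},
])

```text
clock: 24.55
eef_pos: [596.8, 18.7, 103.9]
tool_rot: [-2.72, 1.564, -2.723]
force: [-0.1, -0.5, -1.2]
width: 24.5
```

```bash
python3 plan.py 598 18.3 90 0 1; python3 look.py w19 holder:0;  python3 - <<'E'
from h import *
s=ctrl.read_state();p=s['eef_pos']
ci=ctrl.camera_info('wrist')
zt=p[2]+36
for r in [(319,292),(319,289),(319,295)]: print(toz(ci,r,zt).round(1),p.round(1))
print('expect foot px',proj(ci,(p[0],p[1],p[2]-39)),'hole',proj(ci,(598,18.3,40)))
im=cv2.imread('pics/w19.png');cv2.imwrite('pics/w19b.png',cv2.resize(im[150:350,200:440],None,fx=3,fy=3,interpolation=cv2.INTER_CUBIC))
E
```

```text
pos [596.8  18.7 103.9] F [-0.1 -0.5 -1.2] w 24.5 t 24.55 rotdeg [-0.15 -0.38  0.17]
dx 0.0185 dy -0.0005 dz 0.0018 | wx -0.024 wy -0.063 wz 0.028 | mm 14.0
pos [596.8  18.7 103.9] [-2.7202  1.5636 -2.7227] w 24.480138103372067 F [-0.1 -0.5 -1.2] t 24.55
holder 0.69 [318.5 209.4] [595.7  12.8   0. ]
  sil 0.72 [319.4 209.1 121.1 104.3] centroid [598.9  23.5   0. ] 8583
[597.   20.5 141.2] [597.   19.2 105.2]
[597.   21.9 141.2] [597.   19.2 105.2]
[597.   19.  141.2] [597.   19.2 105.2]
expect foot px [319.44395201 229.63779947] hole [320.79571299 218.19467653]
```

View pics/w19b.png

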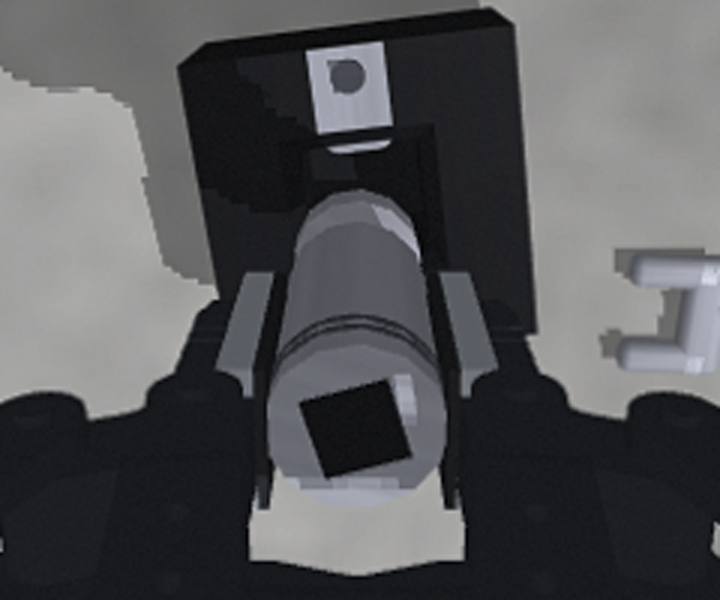

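```bash
python3 - <<'E'
from h import *
s=ctrl.read_state();p=s['eef_pos'];ci=ctrl.camera_info('wrist');print(p)
P=lambda a:((a[0]+.5)/3-.5+200,(a[1]+.5)/3-.5+150)
zf=p[2]-39
print('foot front edge', toz(ci,P((357,190)),zf)-[0,11,0], 'bevel rim?')
for e in (345,): print('top far edge',toz(ci,P((357,e)),zf+75)-[0,13,0])
for e in (490,498): print('top near edge',toz(ci,P((357,e)),zf+75)+[0,13,0])
print('left/right of top',toz(ci,P((269,418)),zf+75),toz(ci,P((444,418)),zf+75))
print('foot l/r',toz(ci,P((296,245)),zf+2),toz(ci,P((420,250)),zf+2))
# holder: mouth far corners, block right edge, far edge of the block
for n,a in dict(mouthFL=(283,141),mouthFR=(437,123),blockFL=(180,68),blockFR=(514,27),blockNR=(536,330),screw=(347,76)).items(): print(n,toz(ci,P(a),40).round(1))
E
```

```text
[597.03946037  19.23029796 105.22089812]
foot front edge [596.5417363   19.66845883  66.22089812] bevel rim?
top far edge [596.8543556   19.91126493 141.22089812]
top near edge [596.83147322  23.30709749 141.22089812]
top near edge [596.8301357   21.97959562 141.22089812]
left/right of top [584.82900039  21.82186732 141.22089812] [608.70799194  21.86436584 141.22089812]
foot l/r [583.32766699  18.80471824  68.22089812] [610.19394892  17.66300004  68.22089812]
mouthFL [578.5  34.8  40. ]
mouthFR [615.7  39.3  40. ]
blockFL [554.4  52.7  40. ]
blockFR [633.2  62.3  40. ]
blockNR [642.7 -15.6  40. ]
screw [594.1  50.7  40. ]
```

The foot is at about (596.7,19.7) and the hole, re-measured from the same view, at about (599,18.2). I'll correct by that and lower into the mouth.

Request:
servo_tool([
  {"dx":0.015,"dy":-0.002,"dz":0.003,"wx":0,"wy":0,"wz":0,"fingers":1},
  {"dx":0.015,"dy":0,"dz":0,"wx":0,"wy":0,"wz":0,"fingers":1},
  {"dx":0.008,"dy":0,"dz":0,"wx":0,"wy":0,"wz":0,"fingers":1},
  {"dx":0,"dy":0,"dz":0,"wx":0,"wy":0,"wz":0,"fingers":1},
])

```text
clock: 25.2
eef_pos: [600.2, 16.9, 76.4]
tool_rot: [-2.537, 1.566, -2.54]
force: [0.4, 0.0, -0.9]
width: 24.3
```

```bash
python3 plan.py 599 18 70 0 1; python3 look.py w20;  python3 - <<'E'
import cv2
im=cv2.imread('pics/w20.png');cv2.imwrite('pics/w20b.png',cv2.resize(im[150:350,200:440],None,fx=3,fy=3,interpolation=cv2.INTER_CUBIC))
E
```

```text
pos [600.2  16.9  76.4] F [ 0.4  0.  -0.9] w 24.3 t 25.2 rotdeg [-0.17 -0.23  0.16]
dx 0.0086 dy 0.0015 dz -0.0016 | wx -0.028 wy -0.039 wz 0.027 | mm 6.7
pos [600.2  16.9  76.4] [-2.5369  1.5659 -2.5399] w 24.349980277268482 F [ 0.4  0.  -0.9] t 25.2
```

View pics/w20b.png

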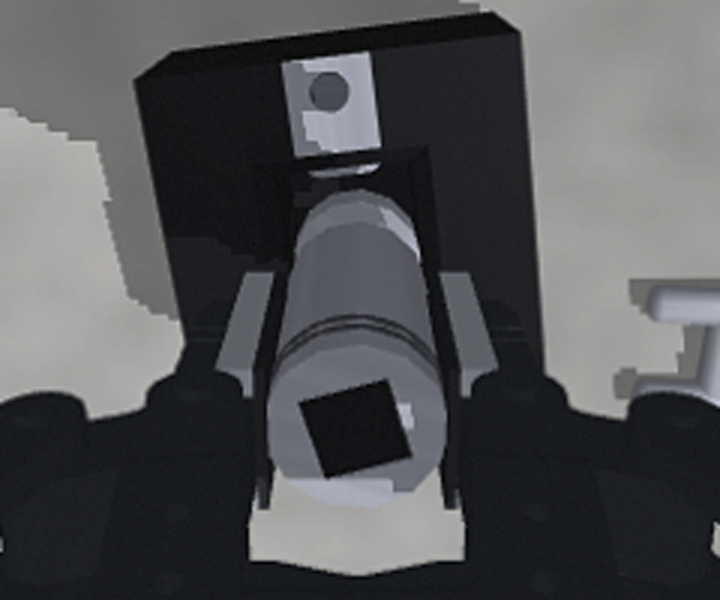

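```bash
python3 - <<'E'
from h import *
s=ctrl.read_state();p=s['eef_pos'];ci=ctrl.camera_info('wrist');print(p)
P=lambda a:((a[0]+.5)/3-.5+200,(a[1]+.5)/3-.5+150)
zf=p[2]-39
print('foot front edge', toz(ci,P((357,190)),zf)-[0,11,0])
print('foot l/r',toz(ci,P((297,245)),zf+3),toz(ci,P((420,250)),zf+3))
for n,a in dict(mouthFL=(257,165),mouthFR=(430,147),blockFL=(136,80),blockFR=(520,33),blockNR=(545,370),screw=(329,91)).items(): print(n,toz(ci,P(a),40).round(1))
E
```

```text
[600.63829181  16.91684375  76.94940751]
foot front edge [600.25053299  17.40972429  37.94940751]
foot l/r [587.30435836  16.96651661  40.94940751] [613.80363324  15.76318096  40.94940751]
mouthFL [579.2  34.6  40. ]
mouthFR [615.6  38.5  40. ]
blockFL [554.8  52.9  40. ]
blockFR [633.4  62.3  40. ]
blockNR [642.7 -13.8  40. ]
screw [594.6  50.4  40. ]
```

The hole is at about (599.2,17.8) and the foot at (600.4,17.4). After a 1 mm correction in x, I'll push down in small rows.

Request:
servo_tool([
  {"dx":0.004,"dy":0.0005,"dz":-0.0014,"wx":0,"wy":0,"wz":0,"fingers":1},
  {"dx":0.007,"dy":0,"dz":0,"wx":0,"wy":0,"wz":0,"fingers":1},
  {"dx":0,"dy":0,"dz":0,"wx":0,"wy":0,"wz":0,"fingers":1},
])

```text
clock: 25.62
eef_pos: [599.4, 17.0, 68.6]
tool_rot: [-2.417, 1.566, -2.421]
force: [-0.6, -0.2, -1.1]
width: 24.6
```

Request:
servo_tool([
  {"dx":0.003,"dy":0,"dz":0,"wx":0,"wy":0,"wz":0,"fingers":1},
  {"dx":0.003,"dy":0,"dz":0,"wx":0,"wy":0,"wz":0,"fingers":1},
  {"dx":0,"dy":0,"dz":0,"wx":0,"wy":0,"wz":0,"fingers":1},
])

```text
clock: 26.0
eef_pos: [600.2, 17.5, 64.9]
tool_rot: [-2.156, 1.568, -2.159]
force: [-0.1, 0.3, 1.7]
width: 24.6
```

Request:
servo_tool([
  {"dx":0.004,"dy":0,"dz":0,"wx":0,"wy":0,"wz":0,"fingers":1},
  {"dx":0.004,"dy":0,"dz":0,"wx":0,"wy":0,"wz":0,"fingers":1},
  {"dx":0,"dy":0,"dz":0,"wx":0,"wy":0,"wz":0,"fingers":1},
])

```text
clock: 26.38
eef_pos: [600.4, 17.4, 59.1]
tool_rot: [-1.906, 1.568, -1.909]
force: [0.4, 1.0, 1.8]
width: 24.5
```

Request:
servo_tool([
  {"dx":0.006,"dy":0,"dz":0,"wx":0,"wy":0,"wz":0,"fingers":1},
  {"dx":0.006,"dy":0,"dz":0,"wx":0,"wy":0,"wz":0,"fingers":1},
  {"dx":0,"dy":0,"dz":0,"wx":0,"wy":0,"wz":0,"fingers":1},
])

```text
clock: 26.75
eef_pos: [598.1, 16.7, 48.1]
tool_rot: [-2.637, 1.564, -2.64]
force: [-1.3, 1.1, -8.6]
width: 24.6
```

```bash
python3 plan.py 599.2 17.8 45 0 1;python3 look.py w21
```

```text
pos [598.1  16.7  48.1] F [-1.3  1.1 -8.6] w 24.6 t 26.75 rotdeg [-0.19 -0.34  0.19]
dx 0.0041 dy 0.0015 dz 0.0014 | wx -0.032 wy -0.057 wz 0.031 | mm 3.5
pos [598.1  16.7  48.1] [-2.6371  1.564  -2.6404] w 24.64189498153325 F [-1.3  1.1 -8.6] t 26.75
```

View pics/w21.png

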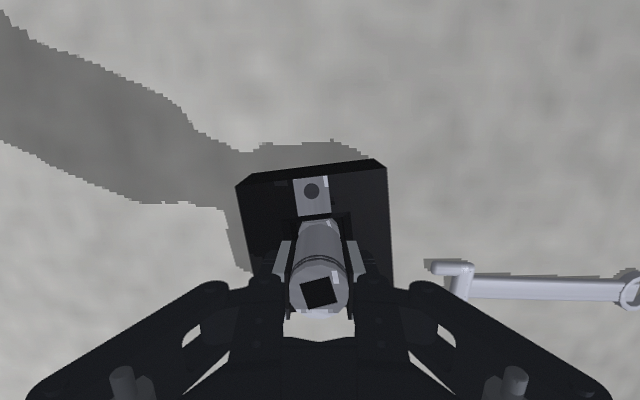

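The socket is entering the hole, with its top at (319,290). The -8.6 N means the springs are pulling it downward. I'll push the last few mm home.

Request:
servo_tool([
  {"dx":0.003,"dy":0.0005,"dz":0.001,"wx":0,"wy":0,"wz":0,"fingers":1},
  {"dx":0.002,"dy":0,"dz":0,"wx":0,"wy":0,"wz":0,"fingers":1},
  {"dx":0,"dy":0,"dz":0,"wx":0,"wy":0,"wz":0,"fingers":1},
])

```text
clock: 27.18
eef_pos: [600.6, 17.5, 45.8]
tool_rot: [-2.249, 1.567, -2.252]
force: [-1.3, 0.1, -1.2]
width: 24.8
```

Request:
servo_tool([
  {"dx":0.0015,"dy":0,"dz":-0.001,"wx":0,"wy":0,"wz":0,"fingers":1},
  {"dx":0.0015,"dy":0,"dz":0,"wx":0,"wy":0,"wz":0,"fingers":1},
  {"dx":0,"dy":0,"dz":0,"wx":0,"wy":0,"wz":0,"fingers":1},
])

```text
clock: 27.55
eef_pos: [600.5, 17.6, 45.1]
tool_rot: [-1.742, 1.567, -1.745]
force: [-2.7, -0.5, 8.8]
width: 24.6
```

Request:
servo_tool([
  {"dx":0.001,"dy":0,"dz":0,"wx":0,"wy":0,"wz":0,"fingers":1},
  {"dx":0,"dy":0,"dz":0,"wx":0,"wy":0,"wz":0,"fingers":1},
])

```text
clock: 27.8
eef_pos: [600.5, 17.6, 45.1]
tool_rot: [-1.661, 1.567, -1.664]
force: [-4.0, -0.3, 14.9]
width: 24.3
```

Request:
servo_tool([
  {"dx":0,"dy":0,"dz":0,"wx":0,"wy":0,"wz":0,"fingers":0.3},
  {"dx":0,"dy":0,"dz":0,"wx":0,"wy":0,"wz":0,"fingers":0.3},
  {"dx":0,"dy":0,"dz":0,"wx":0,"wy":0,"wz":0,"fingers":0.3},
  {"dx":-0.04,"dy":0,"dz":0,"wx":0,"wy":0,"wz":0,"fingers":0.3},
])

```text
clock: 28.3
eef_pos: [597.9, 17.2, 70.9]
tool_rot: [-2.731, 1.563, -2.734]
force: [-0.0, -0.5, 0.5]
width: 59.7
```

Request:
servo_tool([
  {"dx":-0.07,"dy":0,"dz":0,"wx":0,"wy":0,"wz":0,"fingers":0},
  {"dx":-0.07,"dy":-0.04,"dz":0,"wx":0,"wy":0,"wz":0,"fingers":0},
  {"dx":0,"dy":0,"dz":0,"wx":0,"wy":0,"wz":0,"fingers":0},
  {"dx":0,"dy":0,"dz":0,"wx":0,"wy":0,"wz":0,"fingers":0},
])

```text
clock: 28.8
eef_pos: [599.5, -12.3, 177.5]
tool_rot: [-2.435, 1.567, -2.439]
force: [-0.3, 1.4, -1.1]
width: 85.4
```

```bash
python3 look.py w22 plug_socket_c:43.5; python3 - <<'E'
from h import *
ci=ctrl.camera_info('wrist');C=(599.2,17.8)
for z in (81,103): print(z,proj(ci,(*C,z)))
im=cv2.imread('pics/w22.png');cv2.imwrite('pics/w22b.png',cv2.resize(im[60:260,200:440],None,fx=3,fy=3,interpolation=cv2.INTER_CUBIC))
E
```

```text
pos [599.5 -12.3 177.5] [-2.4352  1.5666 -2.4387] w 85.40579504019956 F [-0.3  1.4 -1.1] t 28.8
plug_socket_c 0.65 [321.1 161.7] [601.2  19.5  43.5]
  sil 0.96 [321.8 166.2  32.9  37.7] centroid [600.3  14.8  43.5] 892
81 [319.85069352 171.23127195]
103 [319.82591068 176.13845138]
```

View pics/w22b.png

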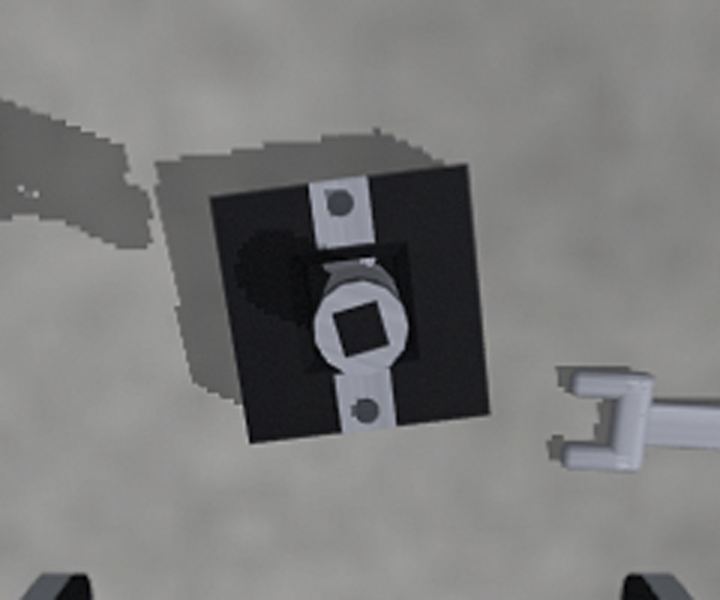

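The socket's top is at crop (361,328), which is pixel (320,169). Its diameter is about 31 px, and a seated top at z=81 predicts (320,171) and about 32 px. An unseated one would give 176 and 35 px, so it is seated. I'll take a last overall check.

```bash
python3 - <<'E'
from h import *
for n in('scene','top'):
    save(n,n+'9.png');ci=ctrl.camera_info(n)
    for k,z in {'spray_can':0,'wrench':0,'screwdriver':0,'piston_c':31,'bearing_a_c':10.5}.items():
        for r in ctrl.mark_of(k,n)[:2]: print(n,k,round(r['conf'],2),toz(ci,r['point'],z).round(1))
a=cv2.imread('pics/scene9.png')[110:300,180:520];cv2.imwrite('pics/fin.png',cv2.resize(a,None,fx=2.3,fy=2.3,interpolation=cv2.INTER_CUBIC))
E
```

```text
scene spray_can 0.64 [420.8 473.3   0. ]
scene wrench 0.88 [753.6 -37.    0. ]
scene screwdriver 0.48 [ 530.5 -497.8    0. ]
scene piston_c 0.94 [595. 231.  31.]
scene piston_c 0.53 [599.9   2.7  31. ]
scene bearing_a_c 0.59 [ 595.7 -292.6   10.5]
top spray_can 0.81 [416.  469.5   0. ]
top screwdriver 0.92 [ 520.  -490.3    0. ]
top piston_c 0.57 [594.6 221.3  31. ]
top piston_c 0.3 [ 594.8 -226.3   31. ]
top bearing_a_c 0.41 [ 598.3 -294.3   10.5]
```

View pics/fin.png

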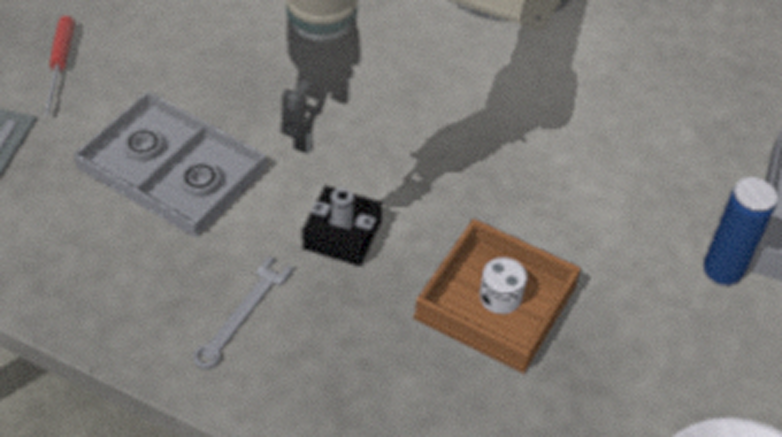

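View pics/top9.png

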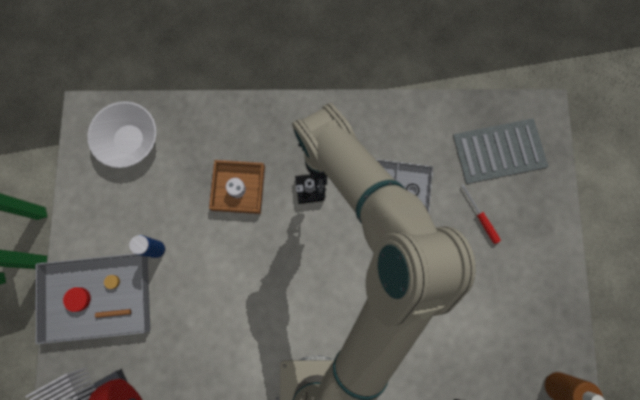

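Everything is in place. The crop shows the bearings at (145,143) and (203,178), the socket in the holder at (342,208), and the piston in the crate at (503,284). The spray can, wrench and screwdriver are where they were, so I'm handing in.

```bash
python3 -c "
from cell import ctrl
print(ctrl.finish_job(), ctrl.read_state()['clock'])"
```

```text
the job is handed in; nothing more can be done
the job is handed in; nothing more can be done
```

The job is handed in, at about 30 s on the robot's clock. The finish call gives no verdict, so what follows rests on my own checks.

- **Bearings:** I laid one flat in each bay of the tray, near (591,-291) and (610,-188). Both show flat in the last pictures.
- **Piston:** it stands crown up on the crate floor, near (597,237).
- **Socket:** I pressed it into the holder. It was pulled down at the springs with 8.6 N, then met the floor with the force rising to about 15 N and the tool no longer going down. In the wrist picture its top appeared where, and as big as, a fully seated socket's should.

I did these in the order asked, everything is released, and the gripper is clear above the holder. The spray can, wrench and screwdriver look unmoved in the scene picture. In the last top picture the arm hides the wrench, and the network did not find it there.

- **Network errors:** it sometimes missed things or named them wrongly, for example calling the tray or holder a piston with low confidence. I did not use those readings.
- **Grip width:** the gripper read 49–50 mm on the 52 mm parts, and 24.5 mm on the 26 mm socket. I put this down to a reading offset, because all the grips held.

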